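# Drag the tin tray home into its corner station and shut the keeper

## Task

The tray of tins has crept away across the pizza counter: hook it behind its far lip and drag it back along the counter, without lifting it, until it sits square and flush against both fences of its steel corner station. Be gentle, so that it never slams into the fences. Only when it is home, swing the keeper arm fully shut behind it; keep all six tins standing in the tray, leave the other things on the counter alone and let go.

Things in the scene. Friction and masses are not known exactly. Their poses are not given: they have to be found in the camera images.
- station: fixed corner station: two upright steel fences, 48 mm high, 6 mm thick. Origin: their inner corner, at counter level. x points away from the robot along the side fence's inner face (y = 0, x to 138 mm), y along the front fence's inner face (x = 0, y to 209 mm). The fences stand on the negative sides; outer feet 3 mm thick reach out 28 mm.
- tray_home (a point): fixed point on the station: where tray_center lies when the tray is fully home, its near lip on the front fence and its -y lip on the side fence (station x 69, y 97 mm, 19 mm above the counter); tray and station axes are then parallel.
- tray_center (a point): the loose low aluminium tray, 138 mm along its x by 194 mm along its y over the lip, 38 mm high, full of tins. Point: its centre, 19 mm above the counter. x points away from the robot (start yaw within 0.5 rad). Tray and tins weigh 0.4 to 1.0 kg, unevenly spread: it slews if dragged by one point. It takes 2 to 11 N to slide.
- tray_far_lip (a point): middle of the outer edge of the tray's far lip, 69 mm along tray +x from its centre, 36 mm above the counter. The flat out-turned lip goes all round, 4 mm thick (34 to 38 mm above the counter), and overhangs the upright 3 mm walls by 7 mm; the side lips' edges are 97 mm from the centre along tray +y and -y.
- keeper (a joint): keeper: flat steel swing arm, 82 mm long, 12 mm wide, 24 to 48 mm above the counter, on a vertical pivot past the side fence's end. 0: arm along station +x (open); grows counter-clockwise from above; shut at its end stop 1.571: arm along station +y, 5 mm behind the far lip of a tray at home. Negative: swung outwards (stop -0.8). Stays where left; 1 to 2 N at the knob moves it.
- keeper_pivot (a point): the keeper's pivot axis, fixed on the station at station x 149, y -14 mm; the point is 24 mm above the counter.
- keeper_knob (a point): the keeper's upright black knob, 18 mm across, 72 mm from the pivot along the arm; it rises from 48 mm to 90 mm above the counter. Point: on its axis, 69 mm above the counter.
- tin0_center (a point): one of the six loose flat steel tins standing in the tray in two rows of three, 56 mm across, 45 mm tall (tops 48 mm above the counter); point at its centre. Almost no room is left between tins and tray walls.
- tin1_center (a point): one of the six loose flat steel tins standing in the tray in two rows of three, 56 mm across, 45 mm tall (tops 48 mm above the counter); point at its centre. Almost no room is left between tins and tray walls.
- tin2_center (a point): one of the six loose flat steel tins standing in the tray in two rows of three, 56 mm across, 45 mm tall (tops 48 mm above the counter); point at its centre. Almost no room is left between tins and tray walls.
- tin3_center (a point): one of the six loose flat steel tins standing in the tray in two rows of three, 56 mm across, 45 mm tall (tops 48 mm above the counter); point at its centre. Almost no room is left between tins and tray walls.
- tin4_center (a point): one of the six loose flat steel tins standing in the tray in two rows of three, 56 mm across, 45 mm tall (tops 48 mm above the counter); point at its centre. Almost no room is left between tins and tray walls.
- tin5_center (a point): one of the six loose flat steel tins standing in the tray in two rows of three, 56 mm across, 45 mm tall (tops 48 mm above the counter); point at its centre. Almost no room is left between tins and tray walls.
- shaker_center (a point): a glass cheese-shaker jar with a steel cap, 66 mm across, 130 mm tall; point at its centre (65 mm above the counter). Bystander.
- carton_center (a point): a closed cardboard carton 80 x 160 x 75 mm; point at its centre. Bystander, stands beyond the tray.
- sauce_pot_center (a point): a small steel sauce pot 90 mm across, 90 mm tall, with two small side handles; point at its centre. Bystander.

How it is judged:
By the outcome, as a careful person would: the job done as asked, in the order asked, and still so for the second after the job is handed in, with the robot touching nothing.
It also fails if it takes over 67 s, if anything falls off the work surface, if the arm or the gripper's body presses on something with over 40 N, if the wrist force passes 120 N, or if a joint passes its speed limit or range.

## Robot

A 6-joint arm with a two-finger parallel gripper is mounted at the origin on the work surface. World frame = base frame: x ahead of the robot, y to its left, z up, the work surface at z = 0. Lengths are in m, angles in rad, forces in N, time in s.
With the tool pointing down it reaches from about 0.35 to 0.95 m from the base axis. Payload 17.4 kg.
Tool frame: the origin (TCP) lies at the very end of the fingers, on their centre line; the grasp point (between the pads) lies 19 mm behind it (arm.hold_point_z is the distance from the TCP to the grasp point, in m); z points along the fingers, y is the direction in which the jaws open and shut (so a half turn about z gives the same grasp; the last joint's range is limited). The gripper opens to 93 mm and grips with 3 to 60 N. Pads are 15 mm wide; open, the fingers measure 128 mm over their backs; the gripper's body (75 mm by 188 mm) begins 65 mm behind the grasp point.
Start: joints at [1.297, 0.116, 1.442, -0, 1.584, -0.038], TCP at [0.158, 0.656, 0.219] pointing down, gripper open.
Joint ranges: [-2.83, 2.83], [-0.83, 2.19], [0.07, 2.5], [-1.14, 4.28], [0.01, 3], [-2.97, 2.97]. Speed limits (rad/s): [1.89, 1.89, 2.22, 3.14, 3.14, 3.14].

## Interface

Orientations are given as [roll, pitch, yaw] about the fixed x, y, z axes, in that order (R = Rz(yaw) Ry(pitch) Rx(roll)).
In Python, from cell import arm, eyes, workorder gives the robot as it stands.
- The arm moves only by the tool step_arm, never from a script. Its argument "moves" is a list of rows, each an object with "delta_rot": the turn, a rotation vector about the tool's x, y, z in rad, a list of three; "offset": the shift along the tool's x, y, z in mm, a list of three; "grip": the gripper command: -1 is shut, 1 is fully open, values between are in proportion. In form: [{"delta_rot": [ax, ay, az], "offset": [tx, ty, tz], "grip": grip}, ...]. A call has 1 to 8 rows; each row shifts and turns the commanded pose from where the row before left it, along the tool's axes as they then stand; what a row does not reach is not made up. A row lasts 1/12 s, in which the tool goes at most 41.7 mm and 7.16 degrees, less where a joint would pass 70% of its speed; a pose out of reach is approached as far as the arm can. A call with a gripper value outside its range is refused whole. The fingers move at their own pace and stop on an object; "squeeze" is the grip in N (left out, the last holds). Time passes only in rows, so rows that do not move let the fingers close. It gives the time, the measured TCP pose, the force and the opening at its end, in the units of the state.
- arm.read_state(): the state, without advancing time (a new reading comes with each control period).
- eyes.read_camera(name): name is "side" or "top" or "wrist"; returns a dict with "pixels" (480x640x3 uint8, red, green, blue), "camera_matrix" (3x3 intrinsics, pixels), "camera_from_world" (4x4, takes a point from world to camera coordinates). Camera axes: x right, y up, looking along -z (the intrinsics and any distortion apply to the point x, -y, -z); pixel columns grow to the right and rows downward; lengths in m; the calibration is good to about 2 mm. A picture is of the moment at which its call begins. There is no depth.
- workorder.finish_job(): hands the job in, once; it reports no verdict.
The state is a dict: "time": time; "qpos": joint angles; "dq": joint speeds; "tau": joint torques, N m; "tcp_pos": TCP position; "eef_rot": TCP orientation; "contact_force": force on the tool from outside, world axes, zero at the start; "ft_torque": the same for the moment, N m; "width": finger opening in m.
Only numpy, scipy, OpenCV 4.12 (cv2) and the standard library are available. Lean on these libraries where they do the work, as an engineer would, in place of code of your own. Each camera call takes 0.05 s, during which the arm holds its last target.

## Working session

There is one attempt and no reset: what is moved stays moved. The work goes in short steps, Python scripts to look and compute and a tool call to move; the robot and the scene stay as the last step left them, time stands still between calls to the robot, and variables do not carry over. Pictures are saved under pics/ and viewed, and the job is handed in when it is done.

Besides the shell and the picture viewer there is one more tool, called after "Call:" as a command line: name --argument value ..., lists and objects as JSON in quotes. step_arm: Moves the arm, as the interface text tells. Its arguments: {"type":"object","properties":{"moves":{"type":"array","items":{"type":"object","properties":{"delta_rot":{"type":"array","items":{"type":"number"}},"offset":{"type":"array","items":{"type":"number"}},"grip":{"type":"number"}}}},"squeeze":{"type":"number"}},"required":["moves"]}

```bash
ls; mkdir -p pics
python3 - <<'E'
from cell import arm, eyes, workorder
import cv2,json,numpy as np
s=arm.read_state(); print(s)
for n in ["side","top","wrist"]:
    r=eyes.read_camera(n); cv2.imwrite(f"pics/{n}0.png",r["pixels"][:,:,::-1]); print(n,np.round(r["camera_matrix"],1).tolist(),np.round(r["camera_from_world"],4).tolist(), [k for k in r])
E
```

```text
pics
{'time': 0.0, 'qpos': array([ 1.29717024e+00,  1.16467385e-01,  1.44230426e+00,  8.10534436e-06,
        1.58401892e+00, -3.77796564e-02]), 'dq': array([-0.00109905,  0.00019966,  0.00148315,  0.00105556,  0.00032547,
        0.0002685 ]), 'tau': array([-4.39575990e-03, -7.21270180e+01, -6.22602797e+01,  7.77040143e-02,
        2.38956953e-02, -9.56125564e-05]), 'tcp_pos': array([0.15765614, 0.65609683, 0.21789352]), 'eef_rot': array([-3.14039590e+00, -5.33450356e-05,  2.90574629e+00]), 'contact_force': array([-0.59130737,  0.35557334,  0.88167719]), 'ft_torque': array([-0.06006507,  0.02043487, -0.01045496]), 'width': 0.09307741116551445}
side [[485.2, 0.0, 316.7], [0.0, 485.2, 241.2], [0.0, 0.0, 1.0]] [[-0.9899, -0.1419, 0.0013, 0.5881], [0.1084, -0.7506, 0.6518, -0.0914], [-0.0915, 0.6453, 0.7584, -1.0671], [0.0, 0.0, 0.0, 1.0]] ['pixels', 'camera_matrix', 'camera_from_world']
top [[556.4, 0.0, 320.7], [0.0, 556.4, 224.3], [0.0, 0.0, 1.0]] [[0.0157, -0.9999, 0.0007, 0.0194], [0.9904, 0.0156, 0.1371, -0.6127], [-0.1371, -0.0014, 0.9906, -1.1082], [0.0, 0.0, 0.0, 1.0]] ['pixels', 'camera_matrix', 'camera_from_world']
wrist [[383.7, 0.0, 318.0], [0.0, 383.7, 235.9], [0.0, 0.0, 1.0]] [[0.2333, 0.9724, -0.0019, -0.6737], [-0.9345, 0.2236, -0.2769, 0.0337], [-0.2689, 0.0663, 0.9609, -0.3925], [0.0, 0.0, 0.0, 1.0]] ['pixels', 'camera_matrix', 'camera_from_world']
```

View pics/top0.png

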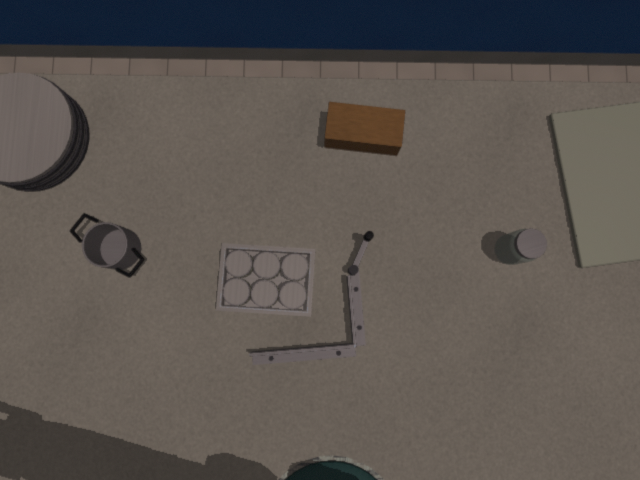

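View pics/side0.png

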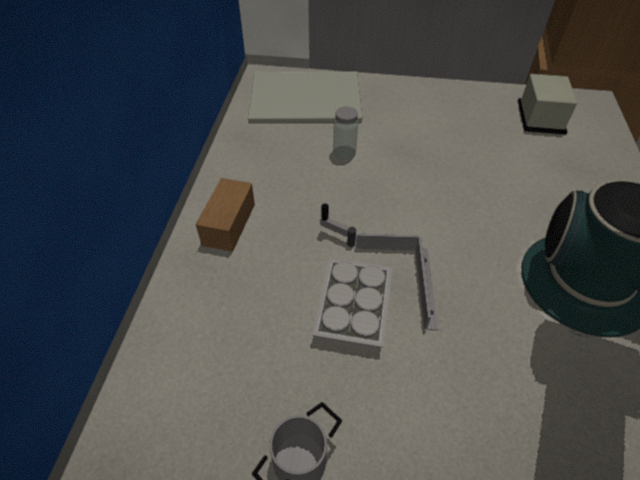

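View pics/wrist0.png

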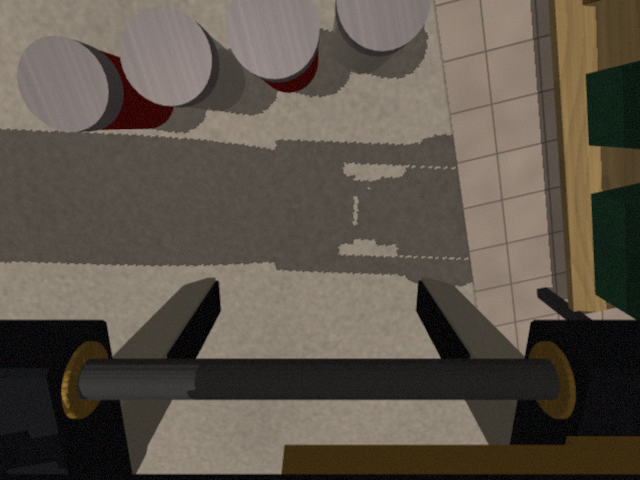

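```bash
cat > h.py <<'E'
from cell import arm, eyes, workorder
import cv2,numpy as np
def ray(r,uv,z):
    K=r["camera_matrix"];T=r["camera_from_world"];R=T[:3,:3];t=T[:3,3]
    c=-R.T@t
    d=np.linalg.inv(K)@np.array([uv[0],uv[1],1.]); d=R.T@np.array([d[0],-d[1],-d[2]])
    return c+d*(z-c[2])/d[2]
def proj(r,p):
    T=r["camera_from_world"];q=T[:3,:3]@np.asarray(p,float)+T[:3,3]
    v=r["camera_matrix"]@np.array([q[0],-q[1],-q[2]]);return v[:2]/v[2]
def snap(n,name,box=None,sc=1):
    r=eyes.read_camera(n);im=r["pixels"][:,:,::-1]
    if box: 
        x0,y0,x1,y1=box; im=cv2.resize(im[y0:y1,x0:x1],None,fx=sc,fy=sc,interpolation=cv2.INTER_CUBIC)
    cv2.imwrite(f"pics/{name}.png",cv2.convertScaleAbs(im,alpha=1.6,beta=0));return r
E
python3 - <<'E'
from h import *
import pickle
r=snap("top","topc",(210,225,390,375),4.4)
r2=snap("side","sidec",(300,190,450,360),3.5)
pickle.dump((r,r2),open("r0.pkl","wb"))
E
```

```text
(no output)
```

View pics/topc.png

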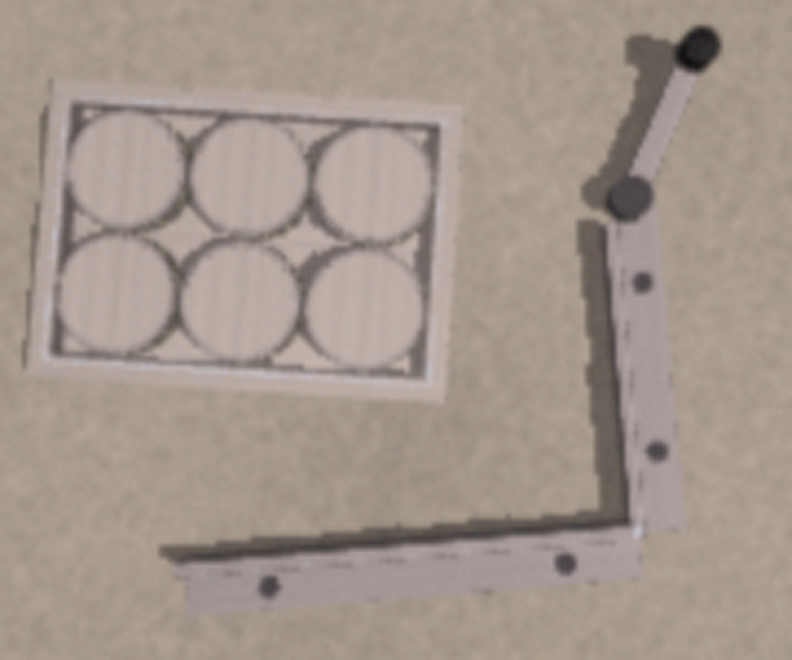

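View pics/sidec.png

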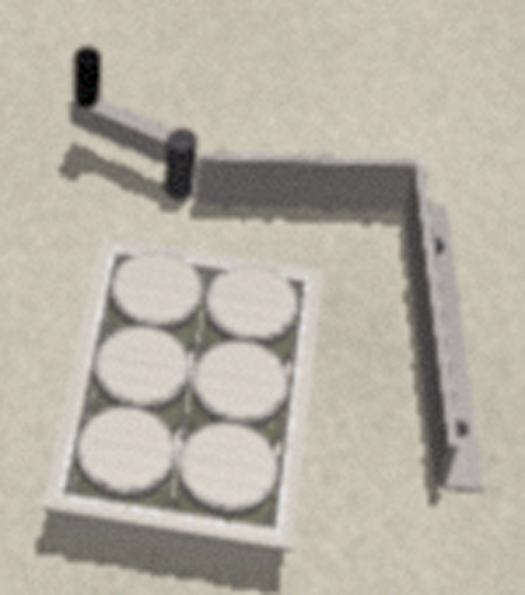

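Run:
```python
from h import *
import pickle
r,r2=pickle.load(open("r0.pkl","rb"))
T=r["camera_from_world"];print("cam",-T[:3,:3].T@T[:3,3]);T=r2["camera_from_world"];print("cam side",-T[:3,:3].T@T[:3,3])
t=lambda u,v:(210+(u+.5)/4.4-.5,225+(v+.5)/4.4-.5)
s=lambda u,v:(300+(u+.5)/3.5-.5,190+(v+.5)/3.5-.5)
def show(n,uvz,f,R):
    P=np.array([ray(R,f(u,v),z) for u,v,z in uvz]);print(n,np.round(P,4).tolist());return P
for n,P in [("tray top",show("",[(53,82,.038),(462,107,.038),(443,402,.038),(25,372,.038)],t,r)),
          ("tray side",show("",[(46,505,.038),(112,248,.038),(318,270,.038),(292,548,.038)],s,r2))]:
    d=np.diff(np.vstack([P,P[:1]]),axis=0);print(n,P.mean(0),[(round(np.hypot(*x[:2]),4),round(np.arctan2(x[1],x[0]),4)) for x in d])
P=show("front in",[(178,563,.048),(630,525,.048)],t,r);d=P[1]-P[0];print(np.hypot(*d[:2]),np.arctan2(d[1],d[0]))
P=show("side in",[(605,222,.048),(630,525,.048)],t,r);d=P[1]-P[0];print(np.hypot(*d[:2]),np.arctan2(d[1],d[0]))
show("knob top",[(699,47,.09)],t,r);show("pivot",[(630,197,.05)],t,r)
show("side knob top",[(88,52,.09)],s,r2);show("side corner",[(412,162,.048)],s,r2);
for n,uv,z in [("shaker",(530,243),.13),("cart",(330,104),.075),("cart",(405,110),.075),("carton",(402,154),.075),("pot",(112,245),.09)]:print(n,ray(r,uv,z))
```

```text
cam [0.45461069 0.0274294  1.18173362]
cam side [0.49442934 0.70345515 0.86811449]
 [[0.5701, 0.2329, 0.038], [0.5613, 0.0407, 0.038], [0.4247, 0.0472, 0.038], [0.4354, 0.2404, 0.038]]
 [[0.5684, 0.2327, 0.038], [0.5544, 0.0474, 0.038], [0.4265, 0.0464, 0.038], [0.4322, 0.2398, 0.038]]
tray top [0.49787834 0.14030282 0.038     ] [(np.float64(0.1924), np.float64(-1.6163)), (np.float64(0.1368), np.float64(3.0947)), (np.float64(0.1936), np.float64(1.5158)), (np.float64(0.1349), np.float64(-0.0559))]
tray side [0.49539792 0.14156433 0.038     ] [(np.float64(0.1858), np.float64(-1.6464)), (np.float64(0.1279), np.float64(-3.1339)), (np.float64(0.1935), np.float64(1.5415)), (np.float64(0.1364), np.float64(-0.0522))]
front in [[0.3511, 0.1657, 0.048], [0.3712, -0.0389, 0.048]]
0.2056041577722297 -1.4729901914455954
side in [[0.5082, -0.0263, 0.048], [0.3712, -0.0389, 0.048]]
0.13754782010732602 -3.049811158536964
knob top [[0.5852, -0.0658, 0.09]]
pivot [[0.5198, -0.0376, 0.05]]
side knob top [[0.5857, -0.0696, 0.09]]
side corner [[0.3713, -0.0423, 0.048]]
shaker [ 0.57050134 -0.36931926  0.13      ]
cart [0.85937286 0.01363037 0.075     ]
cart [ 0.84893916 -0.14155846  0.075     ]
carton [ 0.75536904 -0.13494975  0.075     ]
pot [0.55796576 0.43940831 0.09      ]
```

Call:
step_arm --moves '[{"delta_rot":[0,0,-0.09],"offset":[0,0,0],"grip":1},{"delta_rot":[0,0,-0.093],"offset":[0,0,0],"grip":1},{"delta_rot":[0,0,0],"offset":[-12,-12,0],"grip":1},{"delta_rot":[0,0,0],"offset":[-23,-25,0],"grip":1},{"delta_rot":[0,0,0],"offset":[-23,-25,0],"grip":1},{"delta_rot":[0,0,0],"offset":[-23,-25,0],"grip":1},{"delta_rot":[0,0,0],"offset":[-23,-25,0],"grip":1},{"delta_rot":[0,0,0],"offset":[-23,-25,0],"grip":1}]'

```text
time: 0.92
tcp_pos: [0.2783, 0.5108, 0.2186]
eef_rot: [-3.142, 0.0, 3.087]
contact_force: [-0.1, 0.2, -1.1]
width: 0.0929
```

Call:
step_arm --moves '[{"delta_rot":[0,0,0],"offset":[-23,-25,0],"grip":1},{"delta_rot":[0,0,0],"offset":[-23,-25,0],"grip":1},{"delta_rot":[0,0,0],"offset":[-23,-25,0],"grip":1},{"delta_rot":[0,0,0],"offset":[-23,-25,0],"grip":1},{"delta_rot":[0,0,0],"offset":[-23,-25,0],"grip":1},{"delta_rot":[0,0,0],"offset":[-23,-25,0],"grip":1},{"delta_rot":[0,0,0],"offset":[-23,-25,0],"grip":1},{"delta_rot":[0,0,0],"offset":[-23,-25,0],"grip":1}]'

```text
time: 1.58
tcp_pos: [0.4512, 0.3012, 0.2187]
eef_rot: [3.142, 0.0, 3.086]
contact_force: [1.5, 1.1, -0.0]
width: 0.0929
```

```bash
cat >> h.py <<'E'
from scipy.spatial.transform import Rotation as Ro
def togo(p,yaw,s=None):
    """remaining: turn about tool z first, then offset (mm) in the turned tool frame (pointing down)"""
    s=s or arm.read_state(); 
    d=(yaw-s["eef_rot"][2]+np.pi)%(2*np.pi)-np.pi
    R=(Ro.from_euler("xyz",[np.pi,0,yaw])).as_matrix()
    o=R.T@(np.array(p)-s["tcp_pos"])*1000
    print("t",round(s["time"],2),"tcp",np.round(s["tcp_pos"],4),"rot",np.round(s["eef_rot"],4),"F",np.round(s["contact_force"],2),"w",round(s["width"],4)); print("drz",round(-d,4),"offset",np.round(o,1))
E
python3 -c "
from h import *
togo([.590,.136,.218],3.0886)"
```

```text
t 1.58 tcp [0.4512 0.3012 0.2187] rot [3.1415e+00 4.0000e-04 3.0864e+00] F [ 1.45  1.08 -0.04] w 0.0929
drz -0.0022 offset [-147.3 -157.6    0.7]
```

Call:
step_arm --moves '[{"delta_rot":[0,0,0],"offset":[-23,-24,0],"grip":1},{"delta_rot":[0,0,0],"offset":[-23,-24,0],"grip":1},{"delta_rot":[0,0,0],"offset":[-23,-24,0],"grip":1},{"delta_rot":[0,0,0],"offset":[-23,-24,0],"grip":1},{"delta_rot":[0,0,0],"offset":[-20,-20,0],"grip":1},{"delta_rot":[0,0,0],"offset":[-12,-12,0],"grip":1},{"delta_rot":[0,0,0],"offset":[0,0,0],"grip":1},{"delta_rot":[0,0,0],"offset":[0,0,0],"grip":1}]'

```text
time: 2.25
tcp_pos: [0.5676, 0.168, 0.2184]
eef_rot: [-3.141, -0.001, 3.086]
contact_force: [0.3, 0.7, -0.4]
width: 0.0927
```

```bash
python3 -c "
from h import *
togo([.590,.136,.020],3.0886)
snap('wrist','w1')
r=snap('side','s1',(300,190,450,360),3.5)
"
```

```text
t 2.25 tcp [0.5676 0.168  0.2184] rot [-3.1415e+00 -5.0000e-04  3.0857e+00] F [ 0.25  0.68 -0.39] w 0.0927
drz -0.0029 offset [-24.1 -30.8 198.4]
```

View pics/w1.png

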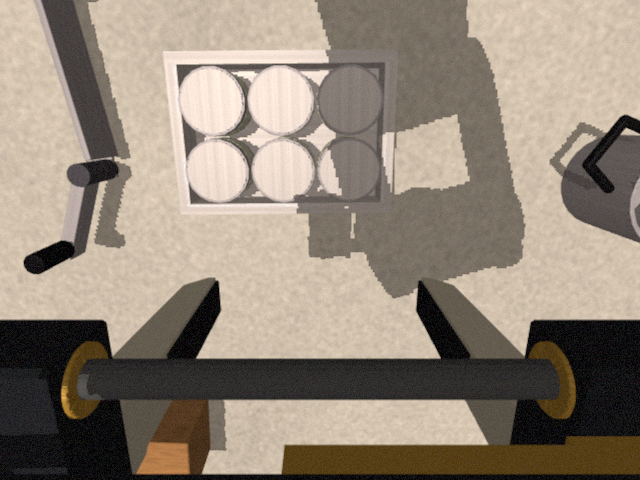

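```bash
python3 -c "
from h import *
r=eyes.read_camera('wrist')
cv2.imwrite('pics/w1z.png',cv2.resize(cv2.convertScaleAbs(r['pixels'][30:280,10:430,::-1],alpha=1.3),None,fx=1.9,fy=1.9))
P=np.array([ray(r,u,.038) for u in [(182,213),(395,206),(397,52),(164,53)]]);print(np.round(P,4));print(P.mean(0),np.diff(P,axis=0))
"
```

```text
[[0.5616 0.0422 0.038 ]
 [0.5655 0.2395 0.038 ]
 [0.4354 0.2409 0.038 ]
 [0.4259 0.0478 0.038 ]]
[0.49711738 0.14261284 0.038     ] [[ 0.0038579   0.19729372  0.        ]
 [-0.13004965  0.00135862  0.        ]
 [-0.00952748 -0.193044    0.        ]]
```

View pics/w1z.png

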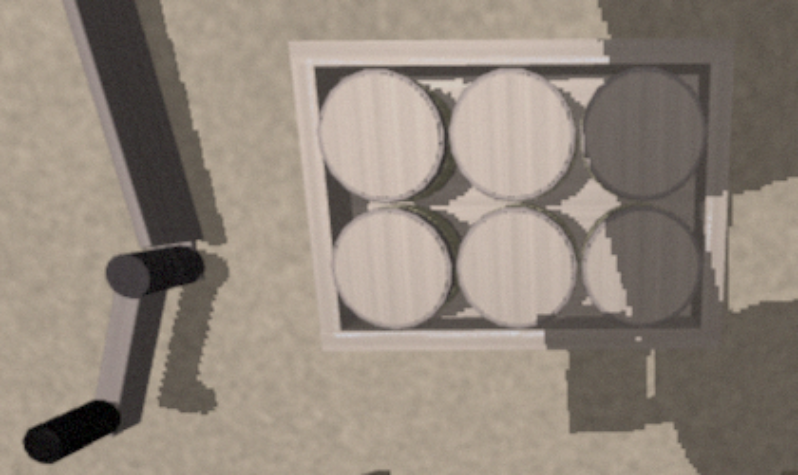

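Call:
step_arm --moves '[{"delta_rot":[0,0,0],"offset":[-12,-15,0],"grip":1},{"delta_rot":[0,0,0],"offset":[-12,-16,0],"grip":1},{"delta_rot":[0,0,0],"offset":[0,0,36],"grip":1},{"delta_rot":[0,0,0],"offset":[0,0,36],"grip":1},{"delta_rot":[0,0,0],"offset":[0,0,36],"grip":1},{"delta_rot":[0,0,0],"offset":[0,0,36],"grip":1},{"delta_rot":[0,0,0],"offset":[0,0,30],"grip":1},{"delta_rot":[0,0,0],"offset":[0,0,16],"grip":1}]'

```text
time: 3.07
tcp_pos: [0.5877, 0.1374, 0.0248]
eef_rot: [-3.141, -0.004, 3.09]
contact_force: [-0.3, -0.8, -0.5]
width: 0.093
```

Call:
step_arm --moves '[{"delta_rot":[0,0,0],"offset":[0,0,10],"grip":1},{"delta_rot":[0,0,0],"offset":[0,0,0],"grip":1}]'

```text
time: 3.23
tcp_pos: [0.5886, 0.1373, 0.0169]
eef_rot: [-3.141, -0.003, 3.09]
contact_force: [-0.4, -1.0, -0.0]
width: 0.0933
```

```bash
python3 -c "
from h import *
togo([.576,.1364,.018],3.0886)
snap('side','s2',(280,190,450,360),3.5)
"
```

```text
t 3.23 tcp [0.5886 0.1373 0.0169] rot [-3.1410e+00 -2.5000e-03  3.0895e+00] F [-0.41 -0.95 -0.02] w 0.0933
drz 0.0009 offset [12.6 -1.6 -1.1]
```

View pics/s2.png

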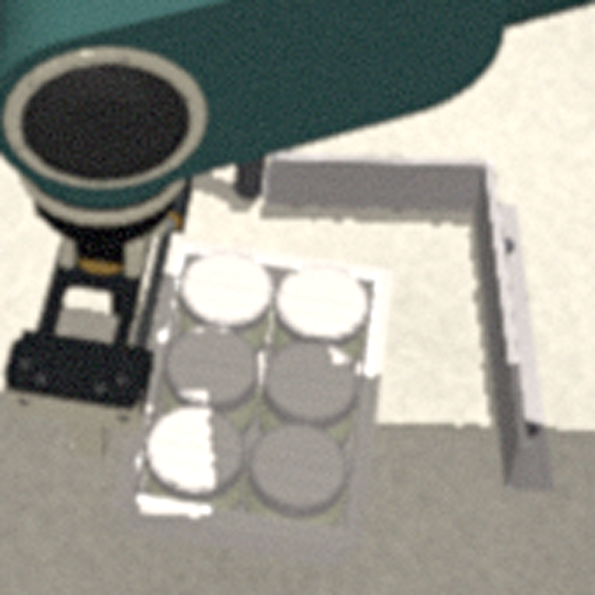

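Call:
step_arm --moves '[{"delta_rot":[0,0,0],"offset":[2,0,0],"grip":1},{"delta_rot":[0,0,0],"offset":[2,0,0],"grip":1},{"delta_rot":[0,0,0],"offset":[2,0,0],"grip":1},{"delta_rot":[0,0,0],"offset":[2,0,0],"grip":1},{"delta_rot":[0,0,0],"offset":[2,0,0],"grip":1},{"delta_rot":[0,0,0],"offset":[2,0,0],"grip":1}]'

```text
time: 3.78
tcp_pos: [0.5778, 0.1374, 0.019]
eef_rot: [3.141, 0.001, 3.089]
contact_force: [-0.0, -0.0, -0.9]
width: 0.093
```

Call:
step_arm --moves '[{"delta_rot":[0,0,0],"offset":[1.5,0,0],"grip":1},{"delta_rot":[0,0,0],"offset":[1.5,0,0],"grip":1},{"delta_rot":[0,0,0],"offset":[1.5,0,0],"grip":1},{"delta_rot":[0,0,0],"offset":[1.5,0,0],"grip":1}]'

```text
time: 4.12
tcp_pos: [0.5722, 0.1377, 0.0188]
eef_rot: [3.141, 0.001, 3.089]
contact_force: [5.5, -0.5, 0.2]
width: 0.0934
```

Call:
step_arm --moves '[{"delta_rot":[0,0,-0.008],"offset":[2,0,0],"grip":1},{"delta_rot":[0,0,-0.008],"offset":[2.5,0,0],"grip":1},{"delta_rot":[0,0,-0.008],"offset":[3,0,0],"grip":1},{"delta_rot":[0,0,-0.008],"offset":[3,0,0],"grip":1},{"delta_rot":[0,0,-0.008],"offset":[3,0,0],"grip":1},{"delta_rot":[0,0,-0.008],"offset":[3,0,0],"grip":1},{"delta_rot":[0,0,-0.008],"offset":[3,0,0],"grip":1},{"delta_rot":[0,0,-0.008],"offset":[3,0,0],"grip":1}]'

```text
time: 4.78
tcp_pos: [0.5494, 0.1384, 0.0188]
eef_rot: [3.141, 0.001, -3.13]
contact_force: [5.7, 1.4, -0.2]
width: 0.093
```

```bash
python3 -c "
from h import *
togo([.510,.136,.018],3.2366)
snap('wrist','w3')
snap('top','t3',(210,225,390,375),4.4)
"
```

```text
t 4.78 tcp [0.5494 0.1384 0.0188] rot [ 3.1413e+00  6.0000e-04 -3.1298e+00] F [ 5.67  1.37 -0.2 ] w 0.093
drz -0.0832 offset [39.5  1.4  0.8]
```

View pics/w3.png

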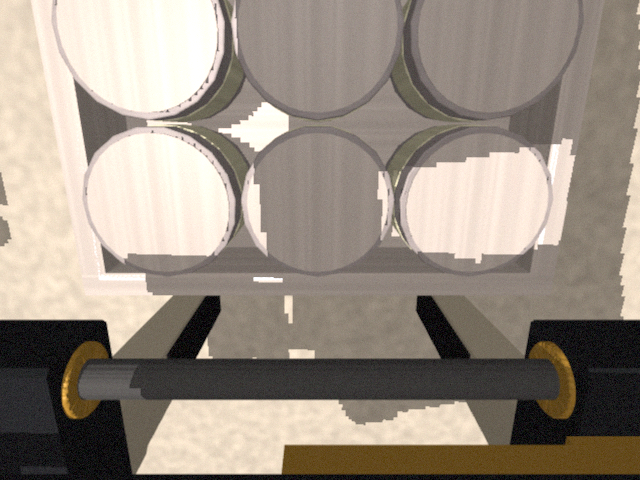

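View pics/t3.png

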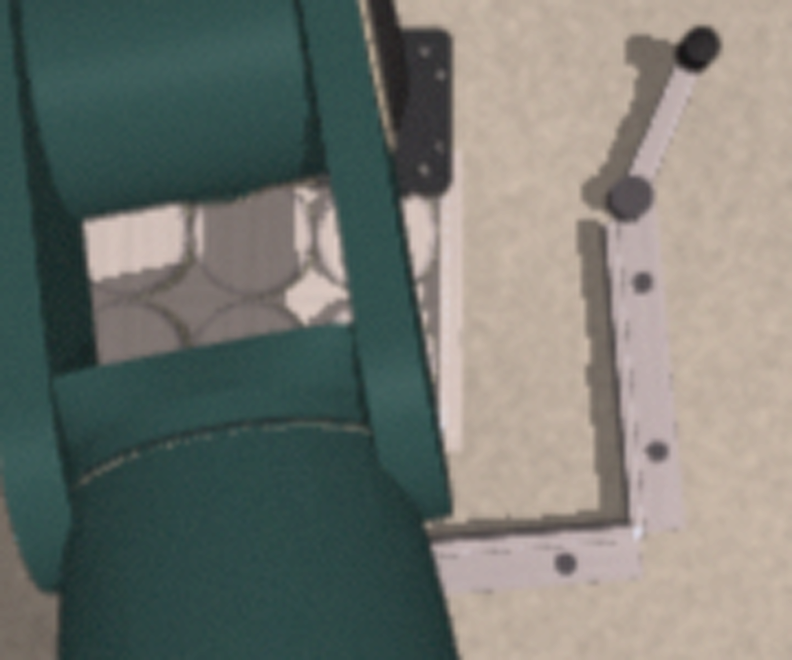

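Call:
step_arm --moves '[{"delta_rot":[0,0,-0.007],"offset":[2,0,0],"grip":1},{"delta_rot":[0,0,-0.007],"offset":[3,0,0],"grip":1},{"delta_rot":[0,0,-0.007],"offset":[3,0,0],"grip":1},{"delta_rot":[0,0,-0.007],"offset":[3,0,0],"grip":1},{"delta_rot":[0,0,-0.007],"offset":[3,0,0],"grip":1},{"delta_rot":[0,0,-0.007],"offset":[3,0,0],"grip":1},{"delta_rot":[0,0,-0.007],"offset":[3,0,0],"grip":1},{"delta_rot":[0,0,-0.007],"offset":[3,0,0],"grip":1}]'

```text
time: 5.55
tcp_pos: [0.5265, 0.1375, 0.0187]
eef_rot: [3.141, 0.001, -3.074]
contact_force: [5.2, 0.9, 0.4]
width: 0.093
```

Call:
step_arm --moves '[{"delta_rot":[0,0,-0.007],"offset":[3,0,0],"grip":1},{"delta_rot":[0,0,-0.007],"offset":[3,0,0],"grip":1},{"delta_rot":[0,0,-0.007],"offset":[3,0,0],"grip":1},{"delta_rot":[0,0,-0.006],"offset":[3,0,0],"grip":1},{"delta_rot":[0,0,0],"offset":[3,0,0],"grip":1},{"delta_rot":[0,0,0],"offset":[2,0,0],"grip":1},{"delta_rot":[0,0,0],"offset":[0,0,0],"grip":1}]'

```text
time: 6.13
tcp_pos: [0.5092, 0.136, 0.0187]
eef_rot: [-3.142, -0.0, -3.047]
contact_force: [1.1, -0.2, 0.6]
width: 0.093
```

```bash
python3 -c "
from h import *
togo([.510,.136,.018],3.2366)
snap('wrist','w4')
snap('side','s4',(280,190,450,360),3.5)
"
```

```text
t 6.13 tcp [0.5092 0.136  0.0187] rot [-3.1416e+00 -1.0000e-04 -3.0472e+00] F [ 1.07 -0.19  0.64] w 0.093
drz -0.0007 offset [-0.8 -0.   0.7]
```

View pics/w4.png

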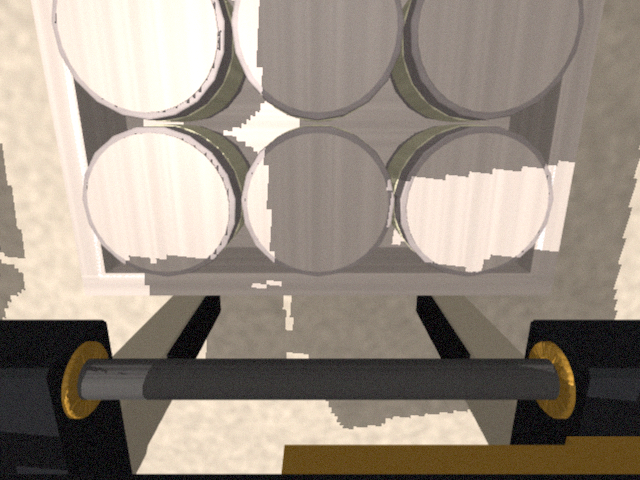

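View pics/s4.png

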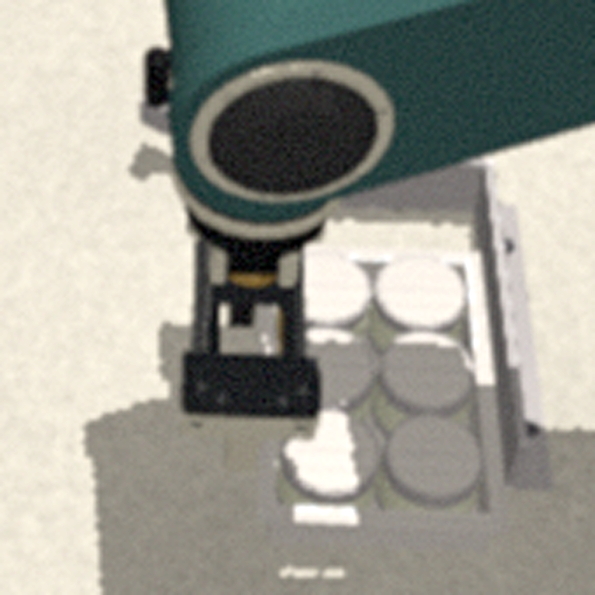

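Call:
step_arm --moves '[{"delta_rot":[0,0,0],"offset":[-6,0,0],"grip":1},{"delta_rot":[0,0,0],"offset":[-10,0,0],"grip":1},{"delta_rot":[0,0,0],"offset":[0,0,-20],"grip":1},{"delta_rot":[0,0,0],"offset":[0,0,-35],"grip":1},{"delta_rot":[0,0,0],"offset":[0,0,-35],"grip":1},{"delta_rot":[0,0,0],"offset":[0,0,-20],"grip":1},{"delta_rot":[0,0,0],"offset":[0,0,0],"grip":1}]'

```text
time: 6.82
tcp_pos: [0.5279, 0.1379, 0.1336]
eef_rot: [3.141, 0.006, -3.047]
contact_force: [1.4, 0.0, 0.2]
width: 0.0932
```

```bash
python3 -c "
from h import *
s=arm.read_state();print(np.round(s['qpos'],3),s['eef_rot'])
r=snap('wrist','w5')
"
```

```text
[ 0.209 -0.136  1.83   0.     1.442 -1.456] [ 3.14086502  0.00592166 -3.04743482]
```

View pics/w5.png

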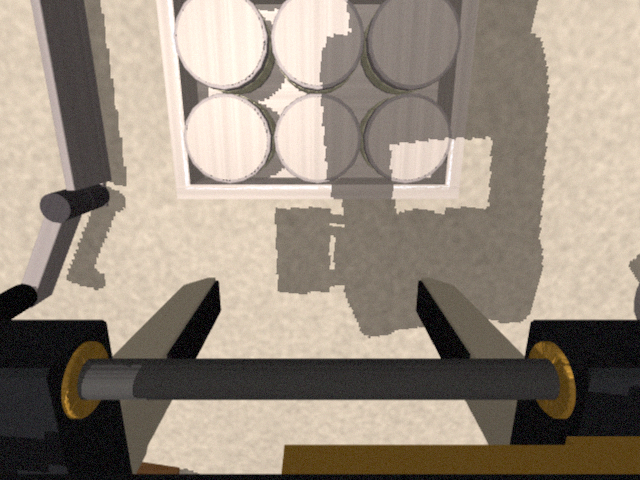

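Call:
step_arm --moves '[{"delta_rot":[0,0,0],"offset":[9,13,0],"grip":1},{"delta_rot":[0,0,0],"offset":[18,26,0],"grip":1},{"delta_rot":[0,0,0],"offset":[18,26,0],"grip":1},{"delta_rot":[0,0,0],"offset":[18,26,0],"grip":1},{"delta_rot":[0,0,0],"offset":[18,26,0],"grip":1},{"delta_rot":[0,0,0],"offset":[10,13,0],"grip":1},{"delta_rot":[0,0,-0.1],"offset":[0,0,0],"grip":1},{"delta_rot":[0,0,-0.12],"offset":[0,0,0],"grip":1}]'

```text
time: 7.53
tcp_pos: [0.4219, 0.2592, 0.1273]
eef_rot: [-3.141, -0.002, -2.822]
contact_force: [0.4, -0.1, 0.1]
width: 0.0926
```

Call:
step_arm --moves '[{"delta_rot":[0,0,-0.12],"offset":[0,0,0],"grip":1},{"delta_rot":[0,0,-0.12],"offset":[0,0,0],"grip":1},{"delta_rot":[0,0,-0.12],"offset":[0,0,0],"grip":1},{"delta_rot":[0,0,-0.12],"offset":[0,0,0],"grip":1},{"delta_rot":[0,0,-0.12],"offset":[0,0,0],"grip":1},{"delta_rot":[0,0,-0.12],"offset":[0,0,0],"grip":1},{"delta_rot":[0,0,-0.12],"offset":[0,0,0],"grip":1},{"delta_rot":[0,0,-0.12],"offset":[0,0,0],"grip":1}]'

```text
time: 8.2
tcp_pos: [0.4226, 0.2583, 0.1272]
eef_rot: [3.14, -0.002, -1.862]
contact_force: [0.8, -0.1, 0.1]
width: 0.0933
```

```bash
python3 -c "
from h import *
s=arm.read_state();print(np.round(s['qpos'],3))
togo([.4249,.2590,.019],.0955-np.pi/2)
"
```

```text
[ 0.497 -0.244  1.933  0.     1.454 -2.354]
t 8.2 tcp [0.4226 0.2583 0.1272] rot [ 3.1400e+00 -1.5000e-03 -1.8615e+00] F [ 0.77 -0.1   0.07] w 0.0933
drz -0.3862 offset [ -0.5  -2.3 108.2]
```

Call:
step_arm --moves '[{"delta_rot":[0,0,-0.1],"offset":[0,0,0],"grip":1},{"delta_rot":[0,0,-0.1],"offset":[0,0,0],"grip":1},{"delta_rot":[0,0,-0.1],"offset":[0,0,0],"grip":1},{"delta_rot":[0,0,-0.085],"offset":[0,0,0],"grip":1},{"delta_rot":[0,0,0],"offset":[0,-2,0],"grip":1},{"delta_rot":[0,0,0],"offset":[0,0,0],"grip":1}]'

```text
time: 8.7
tcp_pos: [0.4248, 0.2585, 0.1276]
eef_rot: [3.14, -0.001, -1.485]
contact_force: [-0.4, 0.1, -0.1]
width: 0.0931
```

```bash
python3 -c "
from h import *
s=arm.read_state();print(np.round(s['qpos'],3))
togo([.4249,.2590,.019],.0955-np.pi/2)
r=snap('wrist','w6')
"
```

```text
[ 0.495 -0.24   1.929 -0.     1.454 -2.732]
t 8.7 tcp [0.4248 0.2585 0.1276] rot [ 3.1402e+00 -7.0000e-04 -1.4851e+00] F [-0.43  0.06 -0.11] w 0.0931
drz -0.0099 offset [-5.000e-01 -1.000e-01  1.086e+02]
```

View pics/w6.png

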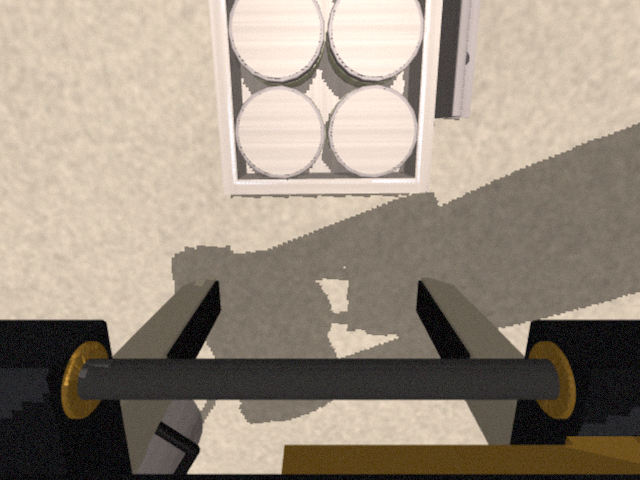

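```bash
python3 -c "
from h import *
r=eyes.read_camera('wrist')
c=np.array([.371,-.040]);R=Ro.from_euler('z',.095).as_matrix()[:2,:2]
for n,u,z in [('far+y',(231,196),.038),('near+y',(432,192),.038),('far up',(212,0),.038),('near up',(444,0),.038),('fence in top',(463,118),.048),('fence in top',(470,0),.048),('handle',(200,435),.07)]:
  p=ray(r,u,z);print(n,np.round(p,4),np.round(R.T@(p[:2]-c),4))
"
```

```text
far+y [0.4862 0.2315 0.038 ] [0.1404 0.2594]
near+y [0.351  0.2173 0.038 ] [0.0045 0.258 ]
far up [0.5    0.1151 0.038 ] [0.1432 0.1421]
near up [0.3631 0.1033 0.038 ] [0.0058 0.1434]
fence in top [0.3428 0.1688 0.048 ] [-0.0082  0.2105]
fence in top [0.3511 0.105  0.048 ] [-0.0061  0.1462]
handle [0.4976 0.4006 0.07  ] [0.1679 0.4266]
```

```bash
python3 -c "
import cv2
im=cv2.imread('pics/w6.png')[0:220,190:490];cv2.imwrite('pics/w6z.png',cv2.resize(im,None,fx=2.6,fy=2.6,interpolation=cv2.INTER_CUBIC))"
```

```text
(no output)
```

View pics/w6z.png

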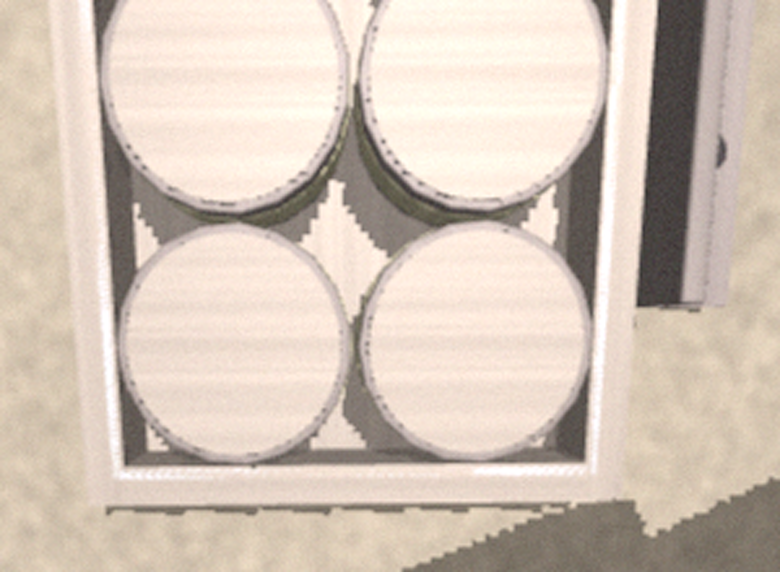

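Call:
step_arm --moves '[{"delta_rot":[0,0,-0.01],"offset":[0,0,0],"grip":1},{"delta_rot":[0,0,0],"offset":[0,0,18],"grip":1},{"delta_rot":[0,0,0],"offset":[0,0,36],"grip":1},{"delta_rot":[0,0,0],"offset":[0,0,34],"grip":1},{"delta_rot":[0,0,0],"offset":[0,0,20],"grip":1},{"delta_rot":[0,0,0],"offset":[6,0,0],"grip":1},{"delta_rot":[0,0,0],"offset":[6,0,0],"grip":1},{"delta_rot":[0,0,0],"offset":[4,0,0],"grip":1}]'

```text
time: 9.47
tcp_pos: [0.4269, 0.2422, 0.0223]
eef_rot: [-3.14, 0.0, -1.473]
contact_force: [0.8, 0.6, 0.8]
width: 0.0932
```

Call:
step_arm --moves '[{"delta_rot":[0,0,0],"offset":[1.5,0,0],"grip":1},{"delta_rot":[0,0,0],"offset":[1.5,0,0],"grip":1},{"delta_rot":[0,0,0],"offset":[1.5,0,0],"grip":1},{"delta_rot":[0,0,0],"offset":[1.5,0,0],"grip":1},{"delta_rot":[0,0,0],"offset":[1.5,0,0],"grip":1},{"delta_rot":[0,0,0],"offset":[1.5,0,0],"grip":1},{"delta_rot":[0,0,0],"offset":[1.5,0,0],"grip":1},{"delta_rot":[0,0,0],"offset":[1.5,0,0],"grip":1}]'

```text
time: 10.13
tcp_pos: [0.4274, 0.2313, 0.021]
eef_rot: [-3.141, 0.001, -1.472]
contact_force: [-0.9, 6.2, 1.9]
width: 0.0929
```

```bash
cat >> h.py <<'E'
C0=np.array([.371,-.040]);YS=.095
RS=Ro.from_euler('z',YS).as_matrix()[:2,:2]
def stn(p): return RS.T@(np.asarray(p)[:2]-C0)
def wld(q): return C0+RS@np.asarray(q)
E
python3 -c "
from h import *
s=arm.read_state();print(stn(s['tcp_pos']))
togo([*wld([.082,.201]),.019],.095-np.pi/2)
r=snap('wrist','w7')
"
```

```text
[0.08187069 0.26468939]
t 10.13 tcp [0.4274 0.2313 0.021 ] rot [-3.1412e+00  1.4000e-03 -1.4723e+00] F [-0.92  6.16  1.86] w 0.0929
drz 0.0035 offset [63.7 -0.1  2. ]
```

View pics/w7.png

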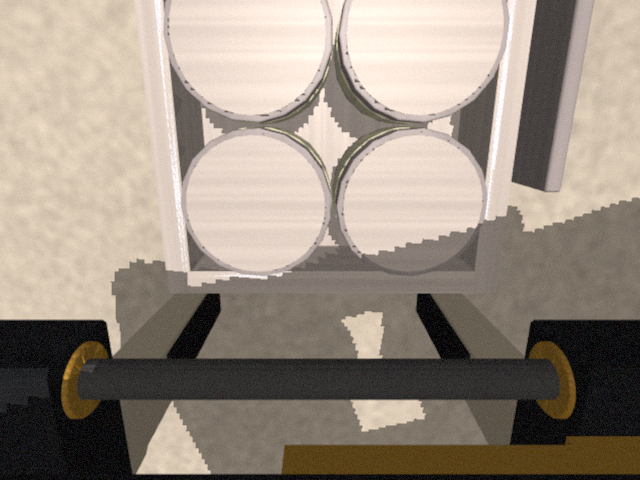

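Call:
step_arm --moves '[{"delta_rot":[0,0,0],"offset":[2,0,0],"grip":1},{"delta_rot":[0,0,0],"offset":[3,0,0],"grip":1},{"delta_rot":[0,0,0],"offset":[3,0,0],"grip":1},{"delta_rot":[0,0,0],"offset":[3,0,0],"grip":1},{"delta_rot":[0,0,0],"offset":[3,0,0],"grip":1},{"delta_rot":[0,0,0],"offset":[3,0,0],"grip":1},{"delta_rot":[0,0,0],"offset":[3,0,0],"grip":1},{"delta_rot":[0,0,0],"offset":[3,0,0],"grip":1}]'

```text
time: 10.85
tcp_pos: [0.4297, 0.2083, 0.021]
eef_rot: [-3.141, 0.001, -1.472]
contact_force: [0.4, 6.4, 1.5]
width: 0.0931
```

Call:
step_arm --moves '[{"delta_rot":[0,0,0],"offset":[3,0,0],"grip":1},{"delta_rot":[0,0,0],"offset":[3,0,0],"grip":1},{"delta_rot":[0,0,0],"offset":[3,0,0],"grip":1},{"delta_rot":[0,0,0],"offset":[3,0,0],"grip":1},{"delta_rot":[0,0,0],"offset":[3,0,0],"grip":1},{"delta_rot":[0,0,0],"offset":[3,0,0],"grip":1},{"delta_rot":[0,0,0],"offset":[3,0,0],"grip":1},{"delta_rot":[0,0,0],"offset":[2,0,0],"grip":1}]'

```text
time: 11.52
tcp_pos: [0.432, 0.1853, 0.0209]
eef_rot: [-3.141, 0.001, -1.472]
contact_force: [-0.3, 6.5, 1.2]
width: 0.0925
```

```bash
python3 -c "
from h import *
s=arm.read_state();print(stn(s['tcp_pos']))
togo([*wld([.082,.201]),.019],.095-np.pi/2)
r=snap('wrist','w8')
snap('top','t8',(210,225,390,375),4.4)
"
```

```text
[0.08206438 0.21852733]
t 11.52 tcp [0.432  0.1853 0.0209] rot [-3.1412e+00  1.3000e-03 -1.4723e+00] F [-0.27  6.51  1.23] w 0.0925
drz 0.0035 offset [17.5  0.1  1.9]
```

View pics/w8.png

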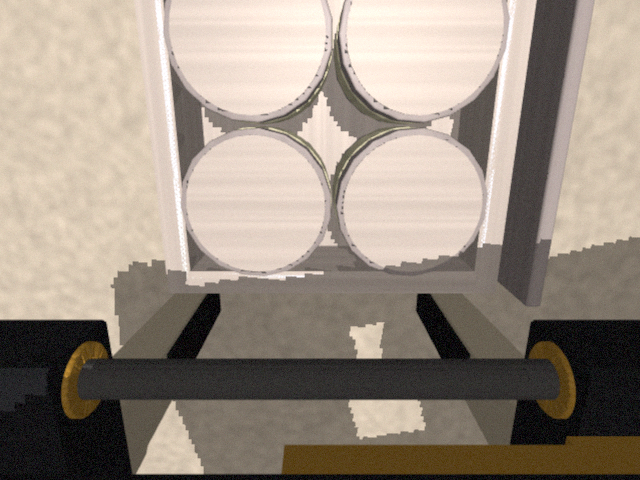

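View pics/t8.png

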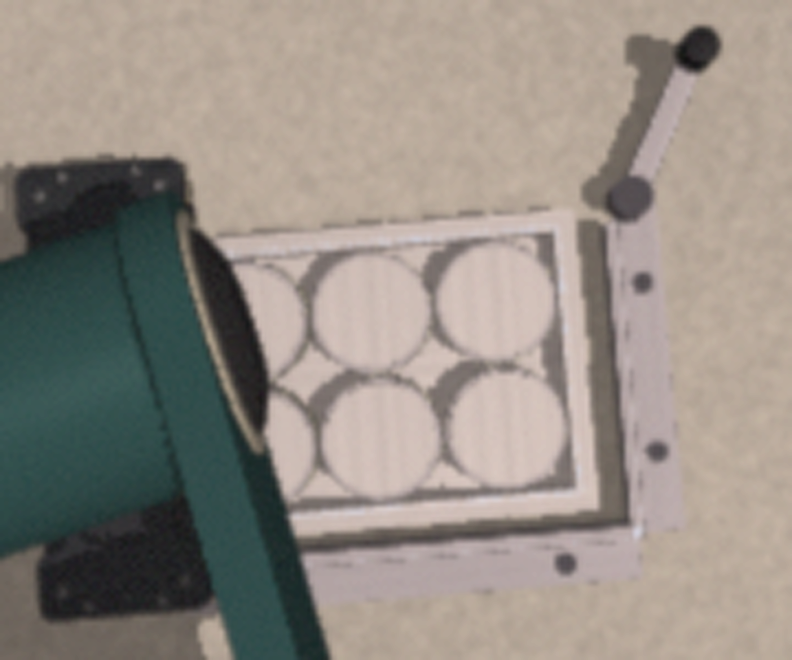

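Call:
step_arm --moves '[{"delta_rot":[0,0,0],"offset":[2,0,0],"grip":1},{"delta_rot":[0,0,0],"offset":[2,0,0],"grip":1},{"delta_rot":[0,0,0],"offset":[1.5,0,0],"grip":1},{"delta_rot":[0,0,0],"offset":[1,0,0],"grip":1},{"delta_rot":[0,0,0],"offset":[1,0,0],"grip":1},{"delta_rot":[0,0,0],"offset":[1,0,0],"grip":1},{"delta_rot":[0,0,0],"offset":[1,0,0],"grip":1},{"delta_rot":[0,0,0],"offset":[0.5,0,0],"grip":1}]'

```text
time: 12.28
tcp_pos: [0.433, 0.1755, 0.0209]
eef_rot: [-3.141, 0.001, -1.472]
contact_force: [-0.4, 6.8, 1.4]
width: 0.0924
```

Call:
step_arm --moves '[{"delta_rot":[0,0,0],"offset":[0.5,0,0],"grip":1},{"delta_rot":[0,0,0],"offset":[0.5,0,0],"grip":1},{"delta_rot":[0,0,0],"offset":[0.5,0,0],"grip":1},{"delta_rot":[0,0,0],"offset":[0.5,0,0],"grip":1}]'

```text
time: 12.62
tcp_pos: [0.4332, 0.1736, 0.0209]
eef_rot: [-3.141, 0.001, -1.472]
contact_force: [-0.6, 6.7, 1.9]
width: 0.0928
```

```bash
python3 -c "
from h import *
s=arm.read_state();print(stn(s['tcp_pos']))
togo([*wld([.082,.201]),.019],.095-np.pi/2)
snap('top','t9',(270,235,390,355),5)
"
```

```text
[0.08214099 0.20672305]
t 12.62 tcp [0.4332 0.1736 0.0209] rot [-3.1411e+00  1.1000e-03 -1.4722e+00] F [-0.58  6.69  1.89] w 0.0928
drz 0.0036 offset [5.7 0.1 1.9]
```

View pics/t9.png

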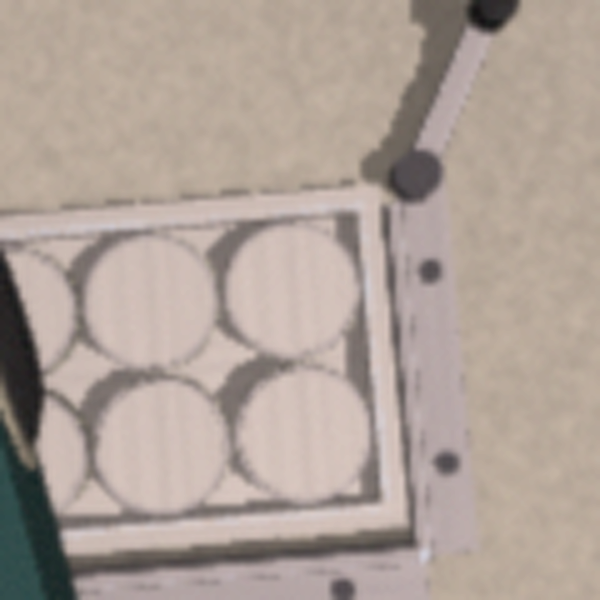

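Call:
step_arm --moves '[{"delta_rot":[0,0,0],"offset":[0.5,0,0],"grip":1},{"delta_rot":[0,0,0],"offset":[0.5,0,0],"grip":1},{"delta_rot":[0,0,0],"offset":[0.4,0,0],"grip":1},{"delta_rot":[0,0,0],"offset":[0.4,0,0],"grip":1}]'

```text
time: 13.0
tcp_pos: [0.4333, 0.1718, 0.0209]
eef_rot: [-3.141, 0.001, -1.472]
contact_force: [-0.6, 8.9, 1.9]
width: 0.0931
```

Call:
step_arm --moves '[{"delta_rot":[0,0,0],"offset":[0.4,0,0],"grip":1},{"delta_rot":[0,0,0],"offset":[0.4,0,0],"grip":1},{"delta_rot":[0,0,0],"offset":[0.4,0,0],"grip":1}]'

```text
time: 13.25
tcp_pos: [0.4335, 0.1716, 0.0209]
eef_rot: [-3.141, 0.003, -1.472]
contact_force: [0.3, 21.0, -0.7]
width: 0.093
```

Call:
step_arm --moves '[{"delta_rot":[0,0,0],"offset":[0.4,0,0],"grip":1},{"delta_rot":[0,0,0],"offset":[0.4,0,0],"grip":1}]'

```text
time: 13.42
tcp_pos: [0.4336, 0.1715, 0.021]
eef_rot: [-3.14, 0.005, -1.473]
contact_force: [0.5, 27.5, -1.8]
width: 0.0931
```

Call:
step_arm --moves '[{"delta_rot":[0,0,0],"offset":[-2,0,0],"grip":1},{"delta_rot":[0,0,0],"offset":[-5,0,0],"grip":1},{"delta_rot":[0,0,0],"offset":[-8,0,0],"grip":1},{"delta_rot":[0,0,0],"offset":[0,0,-20],"grip":1},{"delta_rot":[0,0,0],"offset":[0,0,-36],"grip":1},{"delta_rot":[0,0,0],"offset":[0,0,-36],"grip":1},{"delta_rot":[0,0,0],"offset":[0,0,-18],"grip":1},{"delta_rot":[0,0,0],"offset":[0,0,0],"grip":1}]'

```text
time: 14.08
tcp_pos: [0.4334, 0.1851, 0.1352]
eef_rot: [-3.136, 0.001, -1.472]
contact_force: [0.3, 0.0, 0.1]
width: 0.0931
```

```bash
python3 -c "
from h import *
s=arm.read_state();print(stn(s['tcp_pos']))
r=snap('wrist','w10')
togo([*wld([.170,.105]),.13],.095+np.pi)
snap('top','t10',(270,235,390,355),5)
"
```

```text
[0.08348118 0.21811827]
t 14.13 tcp [0.4327 0.1848 0.1326] rot [-3.1383e+00  5.0000e-04 -1.4722e+00] F [ 0.76 -0.86 -0.07] w 0.0928
drz 1.5744 offset [ -87.3 -112.9    2.6]
```

View pics/w10.png

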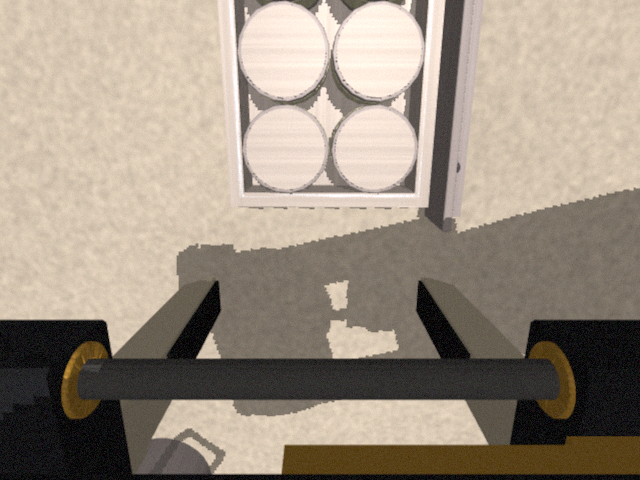

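View pics/t10.png

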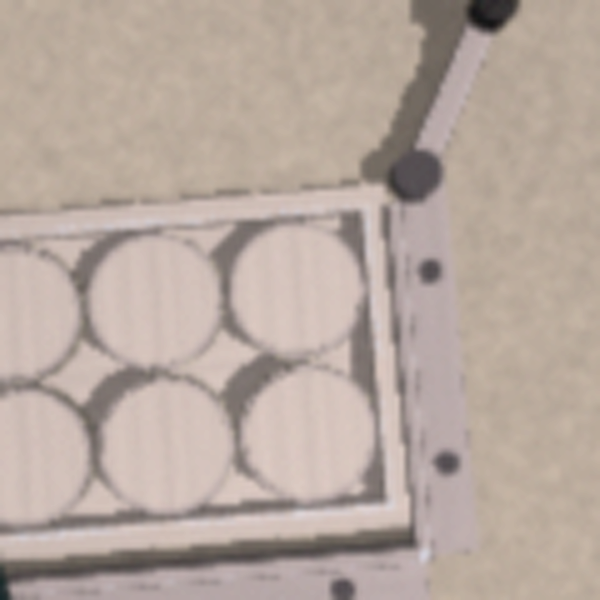

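Call:
step_arm --moves '[{"delta_rot":[0,0,0.07],"offset":[0,0,0],"grip":1},{"delta_rot":[0,0,0.12],"offset":[0,0,0],"grip":1},{"delta_rot":[0,0,0.12],"offset":[0,0,0],"grip":1},{"delta_rot":[0,0,0.12],"offset":[0,0,0],"grip":1},{"delta_rot":[0,0,0.12],"offset":[0,0,0],"grip":1},{"delta_rot":[0,0,0.12],"offset":[0,0,0],"grip":1},{"delta_rot":[0,0,0.12],"offset":[0,0,0],"grip":1},{"delta_rot":[0,0,0.12],"offset":[0,0,0],"grip":1}]'

```text
time: 14.85
tcp_pos: [0.4313, 0.1841, 0.1287]
eef_rot: [3.141, -0.003, -2.388]
contact_force: [-0.4, -0.6, 0.8]
width: 0.0929
```

Call:
step_arm --moves '[{"delta_rot":[0,0,0.12],"offset":[0,0,0],"grip":1},{"delta_rot":[0,0,0.12],"offset":[0,0,0],"grip":1},{"delta_rot":[0,0,0.12],"offset":[0,0,0],"grip":1},{"delta_rot":[0,0,0.12],"offset":[0,0,0],"grip":1},{"delta_rot":[0,0,0.12],"offset":[0,0,0],"grip":1},{"delta_rot":[0,0,0.06],"offset":[0,0,0],"grip":1},{"delta_rot":[0,0,0],"offset":[0,0,0],"grip":1}]'

```text
time: 15.43
tcp_pos: [0.4313, 0.184, 0.1289]
eef_rot: [-3.141, -0.002, -3.045]
contact_force: [0.9, -1.0, 0.1]
width: 0.0927
```

```bash
python3 -c "
from h import *
s=arm.read_state();print(stn(s['tcp_pos']))
togo([*wld([.170,.105]),.019],.095+np.pi)
"
```

```text
[0.08129555 0.21730967]
t 15.43 tcp [0.4313 0.184  0.1289] rot [-3.1408e+00 -2.5000e-03 -3.0455e+00] F [ 0.89 -1.05  0.14] w 0.0927
drz 0.0011 offset [ -88.7 -112.3  109.9]
```

Call:
step_arm --moves '[{"delta_rot":[0,0,0],"offset":[-12,-15,0],"grip":1},{"delta_rot":[0,0,0],"offset":[-23,-29,0],"grip":1},{"delta_rot":[0,0,0],"offset":[-23,-29,0],"grip":1},{"delta_rot":[0,0,0],"offset":[-20,-26,0],"grip":1},{"delta_rot":[0,0,0],"offset":[-11,-13,0],"grip":1},{"delta_rot":[0,0,0],"offset":[0,0,0],"grip":1}]'

```text
time: 15.93
tcp_pos: [0.5328, 0.0795, 0.1292]
eef_rot: [-3.141, -0.002, -3.043]
contact_force: [0.9, -0.2, 0.2]
width: 0.0929
```

```bash
python3 -c "
from h import *
s=arm.read_state();print(stn(s['tcp_pos']))
togo([*wld([.170,.105]),.019],.095+np.pi)
r=snap('wrist','w11')
"
```

```text
[0.17241958 0.10357347]
t 15.93 tcp [0.5328 0.0795 0.1292] rot [-3.1411e+00 -2.0000e-03 -3.0427e+00] F [ 0.88 -0.17  0.22] w 0.0929
drz 0.0039 offset [  2.4   1.4 110.2]
```

View pics/w11.png

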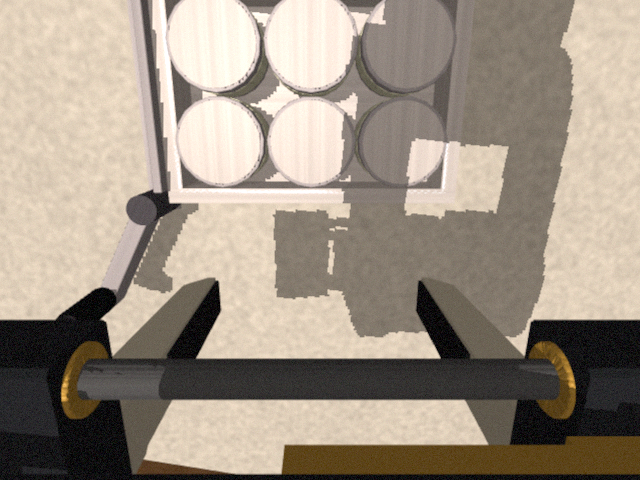

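Call:
step_arm --moves '[{"delta_rot":[0,0,0],"offset":[0,0,18],"grip":1},{"delta_rot":[0,0,0],"offset":[0,0,34],"grip":1},{"delta_rot":[0,0,0],"offset":[0,0,34],"grip":1},{"delta_rot":[0,0,0],"offset":[0,0,22],"grip":1},{"delta_rot":[0,0,0],"offset":[5,0,0],"grip":1},{"delta_rot":[0,0,0],"offset":[5,0,0],"grip":1},{"delta_rot":[0,0,0],"offset":[2,0,0],"grip":1},{"delta_rot":[0,0,0],"offset":[1,0,0],"grip":1}]'

```text
time: 16.65
tcp_pos: [0.519, 0.0806, 0.0247]
eef_rot: [3.142, 0.003, -3.042]
contact_force: [-0.0, -0.5, -0.1]
width: 0.093
```

Call:
step_arm --moves '[{"delta_rot":[0,0,0],"offset":[1,0,0],"grip":1},{"delta_rot":[0,0,0],"offset":[1,0,0],"grip":1},{"delta_rot":[0,0,0],"offset":[1,0,0],"grip":1},{"delta_rot":[0,0,0],"offset":[1,0,0],"grip":1},{"delta_rot":[0,0,0],"offset":[0.5,0,0],"grip":1},{"delta_rot":[0,0,0],"offset":[0.5,0,0],"grip":1}]'

```text
time: 17.15
tcp_pos: [0.5145, 0.08, 0.0232]
eef_rot: [3.141, 0.002, -3.043]
contact_force: [7.0, 2.6, -0.7]
width: 0.0928
```

```bash
python3 -c "
from h import *
s=arm.read_state();print(stn(s['tcp_pos']))
togo([*wld([.145,.105]),.019],.095+np.pi)
snap('wrist','w12')
snap('top','t12',(270,235,390,355),5)
"
```

```text
[0.15428024 0.10581159]
t 17.15 tcp [0.5145 0.08   0.0232] rot [ 3.1411e+00  2.4000e-03 -3.0426e+00] F [ 6.98  2.64 -0.74] w 0.0928
drz 0.004 offset [ 9.3 -0.8  4.2]
```

View pics/t12.png

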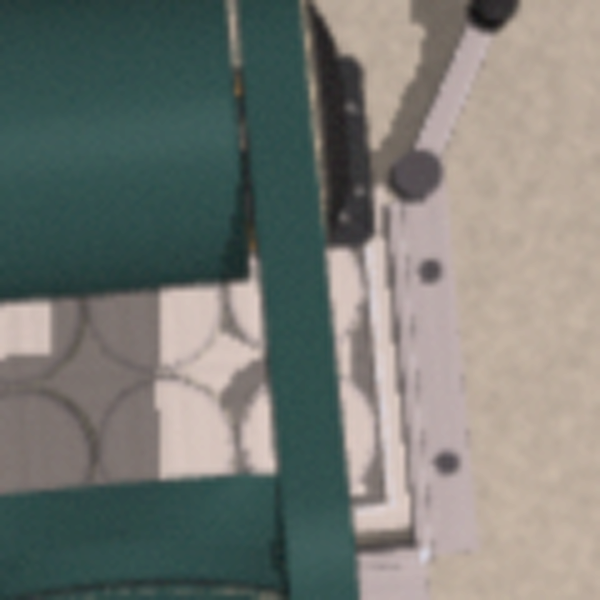

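Call:
step_arm --moves '[{"delta_rot":[0,0,0],"offset":[0.6,0,0],"grip":1},{"delta_rot":[0,0,0],"offset":[0.6,0,0],"grip":1},{"delta_rot":[0,0,0],"offset":[0.6,0,0],"grip":1},{"delta_rot":[0,0,0],"offset":[0.6,0,0],"grip":1},{"delta_rot":[0,0,0],"offset":[0.5,0,0],"grip":1},{"delta_rot":[0,0,0],"offset":[0.5,0,0],"grip":1},{"delta_rot":[0,0,0],"offset":[0.5,0,0],"grip":1}]'

```text
time: 17.83
tcp_pos: [0.5108, 0.0796, 0.0233]
eef_rot: [3.141, 0.003, -3.043]
contact_force: [6.5, 2.9, -0.1]
width: 0.0931
```

Call:
step_arm --moves '[{"delta_rot":[0,0,0],"offset":[0.5,0,0],"grip":1},{"delta_rot":[0,0,0],"offset":[0.4,0,0],"grip":1},{"delta_rot":[0,0,0],"offset":[0.4,0,0],"grip":1},{"delta_rot":[0,0,0],"offset":[0.4,0,0],"grip":1}]'

```text
time: 18.17
tcp_pos: [0.5091, 0.0794, 0.0233]
eef_rot: [3.141, 0.003, -3.043]
contact_force: [6.0, 2.1, 0.5]
width: 0.093
```

Call:
step_arm --moves '[{"delta_rot":[0,0,0],"offset":[0.4,0,0],"grip":1},{"delta_rot":[0,0,0],"offset":[0.4,0,0],"grip":1},{"delta_rot":[0,0,0],"offset":[0.4,0,0],"grip":1}]'

```text
time: 18.42
tcp_pos: [0.5079, 0.0793, 0.0233]
eef_rot: [3.141, 0.002, -3.043]
contact_force: [5.6, 2.4, -1.3]
width: 0.0928
```

Call:
step_arm --moves '[{"delta_rot":[0,0,0],"offset":[0.4,0,0],"grip":1},{"delta_rot":[0,0,0],"offset":[0.4,0,0],"grip":1},{"delta_rot":[0,0,0],"offset":[0.4,0,0],"grip":1}]'

```text
time: 18.67
tcp_pos: [0.5071, 0.0791, 0.0233]
eef_rot: [3.141, 0.004, -3.043]
contact_force: [11.8, 1.2, -3.2]
width: 0.0931
```

Call:
step_arm --moves '[{"delta_rot":[0,0,0],"offset":[0.4,0,0],"grip":1},{"delta_rot":[0,0,0],"offset":[0.4,0,0],"grip":1},{"delta_rot":[0,0,0],"offset":[0.4,0,0],"grip":1}]'

```text
time: 18.92
tcp_pos: [0.507, 0.079, 0.0238]
eef_rot: [3.141, 0.006, -3.043]
contact_force: [20.4, 1.9, -4.8]
width: 0.0928
```

Call:
step_arm --moves '[{"delta_rot":[0,0,0],"offset":[-1,0,0],"grip":1},{"delta_rot":[0,0,0],"offset":[-5,0,0],"grip":1},{"delta_rot":[0,0,0],"offset":[-8,0,0],"grip":1},{"delta_rot":[0,0,0],"offset":[-10,0,0],"grip":1},{"delta_rot":[0,0,0],"offset":[0,0,-36],"grip":1},{"delta_rot":[0,0,0],"offset":[0,0,-36],"grip":1},{"delta_rot":[0,0,0],"offset":[0,0,-38],"grip":1},{"delta_rot":[0,0,0],"offset":[0,0,-38],"grip":1}]'

```text
time: 19.58
tcp_pos: [0.5287, 0.0812, 0.1721]
eef_rot: [-3.142, -0.001, -3.042]
contact_force: [0.3, -0.4, 0.6]
width: 0.0928
```

Call:
step_arm --moves '[{"delta_rot":[0,0,0],"offset":[-35,0,0],"grip":1},{"delta_rot":[0,0,0],"offset":[-35,0,0],"grip":1},{"delta_rot":[0,0,0],"offset":[-10,0,0],"grip":1},{"delta_rot":[0,0,0],"offset":[0,0,0],"grip":1}]'

```text
time: 19.92
tcp_pos: [0.61, 0.0892, 0.1695]
eef_rot: [-3.142, -0.002, -3.043]
contact_force: [-0.0, 1.4, -0.1]
width: 0.0933
```

```bash
python3 -c "
from h import *
s=arm.read_state();print(stn(s['tcp_pos']))
snap('wrist','w13')
snap('side','s13',(280,190,450,360),3.5)
snap('top','t13',(210,235,390,375),4.2)
"
```

```text
[0.2501659  0.10595206]
```

View pics/w13.png

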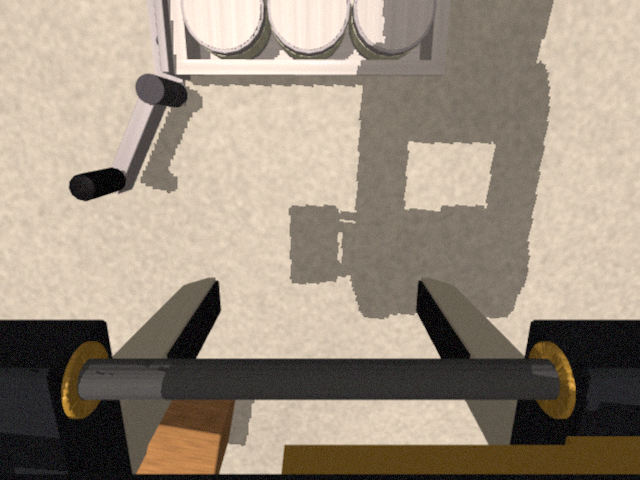

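View pics/s13.png

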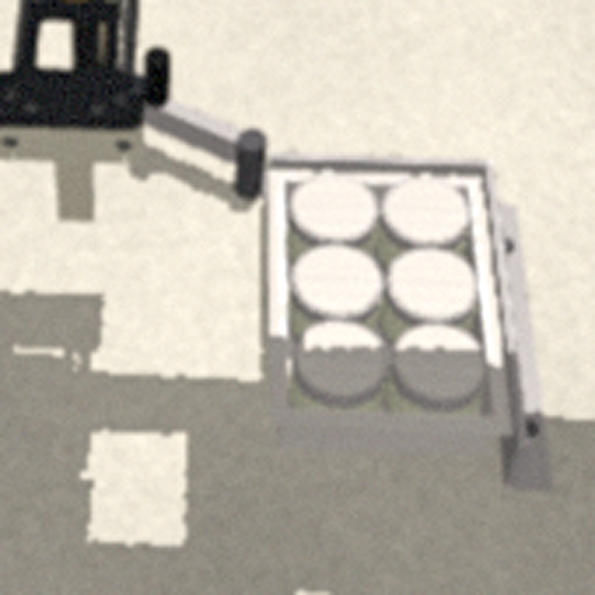

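View pics/t13.png

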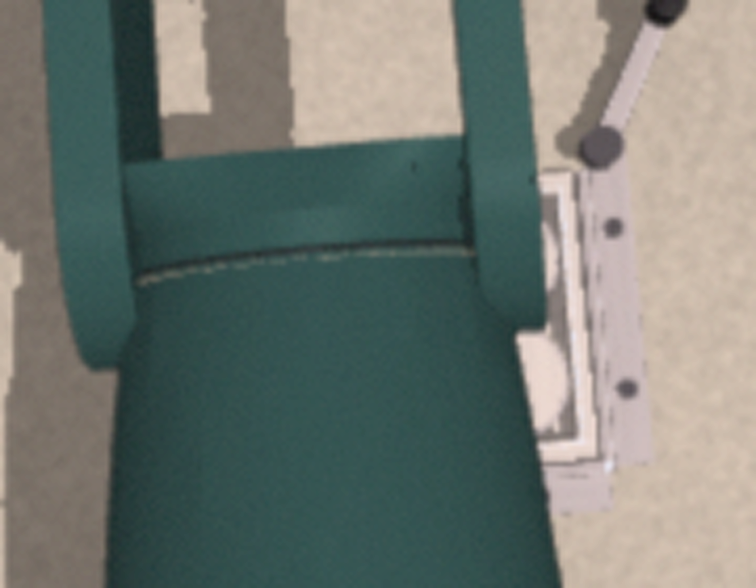

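Call:
step_arm --moves '[{"delta_rot":[0,0,0],"offset":[4,-18,-10],"grip":1},{"delta_rot":[0,0,0],"offset":[8,-34,-10],"grip":1},{"delta_rot":[0,0,0],"offset":[8,-34,-10],"grip":1},{"delta_rot":[0,0,0],"offset":[5,-16,0],"grip":1},{"delta_rot":[0,0,0],"offset":[0,0,0],"grip":1}]'

```text
time: 20.48
tcp_pos: [0.5922, -0.0176, 0.2017]
eef_rot: [-3.141, 0.001, -3.045]
contact_force: [-0.2, 0.6, 0.8]
width: 0.093
```

```bash
python3 -c "
from h import *
import pickle
s=arm.read_state();print(stn(s['tcp_pos']),s['tcp_pos'])
r=snap('wrist','w14');pickle.dump(r,open('w14.pkl','wb'))
T=r['camera_from_world'];print(-T[:3,:3].T@T[:3,3])
t=snap('top','t14',(210,235,390,375),4.2);pickle.dump(t,open('t14.pkl','wb'))
"
```

```text
[0.22230845 0.00132165] [ 0.59218067 -0.01759676  0.2016746 ]
[ 0.51555761 -0.02572382  0.368808  ]
```

View pics/w14.png

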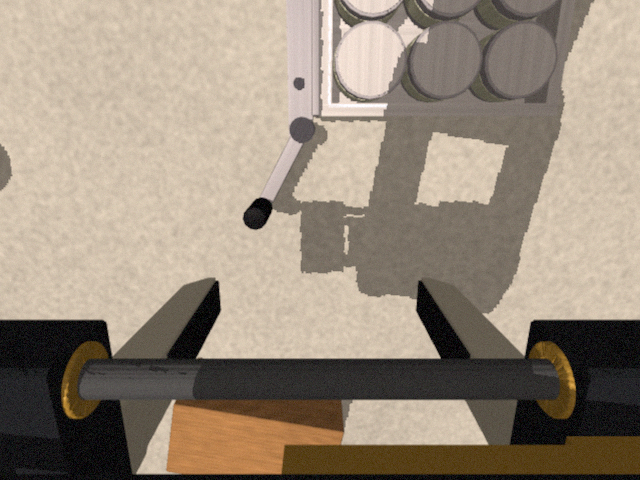

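View pics/t14.png

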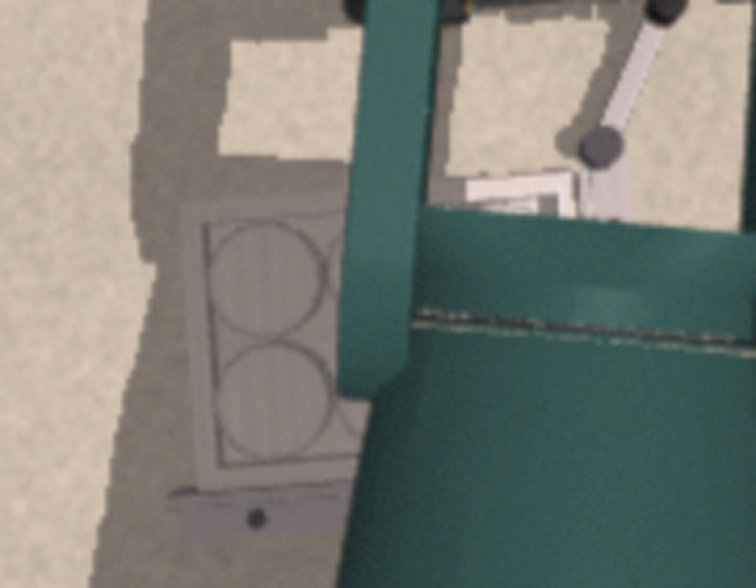

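```bash
python3 -c "
from h import *
import pickle
r=pickle.load(open('w14.pkl','rb'))
im=r['pixels'][0:240,240:420,::-1]
cv2.imwrite('pics/w14z.png',cv2.resize(cv2.convertScaleAbs(im,alpha=1.2),(720,960)[:2],interpolation=cv2.INTER_CUBIC)[:600])
"
```

```text
(no output)
```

View pics/w14z.png

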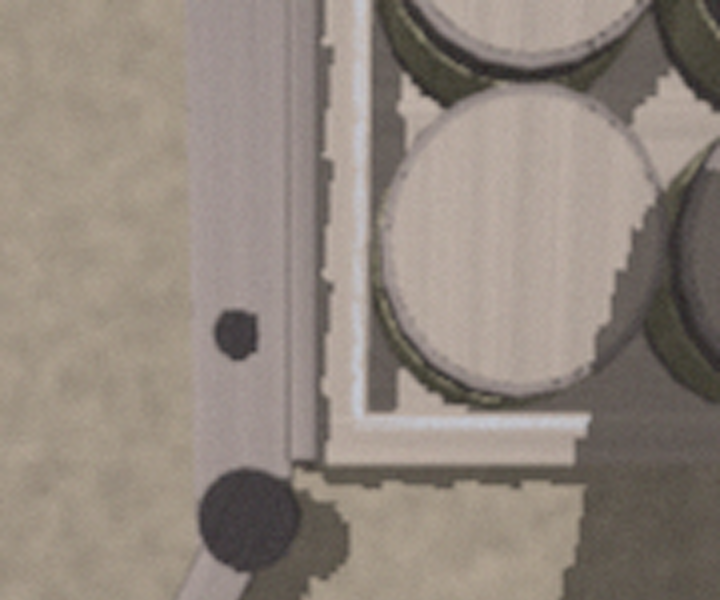

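Call:
step_arm --squeeze 10 --moves '[{"delta_rot":[0,0,0.08],"offset":[0,0,0],"grip":-1},{"delta_rot":[0,0,0.12],"offset":[0,0,0],"grip":-1},{"delta_rot":[0,0,0.12],"offset":[0,0,0],"grip":-1},{"delta_rot":[0,0,0.12],"offset":[0,0,0],"grip":-1},{"delta_rot":[0,0,0.12],"offset":[0,0,0],"grip":-1},{"delta_rot":[0,0,0.12],"offset":[0,0,0],"grip":-1},{"delta_rot":[0,0,0.12],"offset":[0,0,0],"grip":-1},{"delta_rot":[0,0,0.12],"offset":[0,0,0],"grip":-1}]'

```text
time: 21.25
tcp_pos: [0.593, -0.0134, 0.2003]
eef_rot: [-3.141, -0.001, 2.316]
contact_force: [-0.9, -0.6, -0.3]
width: 0.0444
```

Call:
step_arm --moves '[{"delta_rot":[0,0,0.12],"offset":[0,0,0],"grip":-1},{"delta_rot":[0,0,0.12],"offset":[0,0,0],"grip":-1},{"delta_rot":[0,0,0.12],"offset":[0,0,0],"grip":-1},{"delta_rot":[0,0,0.12],"offset":[0,0,0],"grip":-1},{"delta_rot":[0,0,0.12],"offset":[0,0,0],"grip":-1},{"delta_rot":[0,0,0.12],"offset":[0,0,0],"grip":-1},{"delta_rot":[0,0,0.12],"offset":[0,0,0],"grip":-1},{"delta_rot":[0,0,0.12],"offset":[0,0,0],"grip":-1}]'

```text
time: 21.92
tcp_pos: [0.5929, -0.0134, 0.2002]
eef_rot: [-3.141, -0.0, 1.356]
contact_force: [0.0, -0.6, 0.3]
width: 0.0006
```

Call:
step_arm --moves '[{"delta_rot":[0,0,0.12],"offset":[0,0,0],"grip":-1},{"delta_rot":[0,0,0.12],"offset":[0,0,0],"grip":-1},{"delta_rot":[0,0,0],"offset":[0,0,0],"grip":-1}]'

```text
time: 22.17
tcp_pos: [0.593, -0.0135, 0.2003]
eef_rot: [-3.141, 0.0, 1.116]
contact_force: [0.4, -0.5, -0.0]
width: 0.0007
```

```bash
python3 -c "
from h import *
s=arm.read_state();print(np.round(s['qpos'],3))
togo([.5713,-.0964,.060],1.112)
r=snap('wrist','w15')
t=snap('top','t15',(210,225,390,375),4.2)
"
```

```text
[-0.066 -0.056  1.647  0.     1.551  0.389]
t 22.17 tcp [ 0.593  -0.0135  0.2003] rot [-3.141   0.      1.1159] F [ 0.38 -0.46 -0.05] w 0.0007
drz 0.0039 offset [-83.9  17.3 140.3]
```

View pics/w15.png

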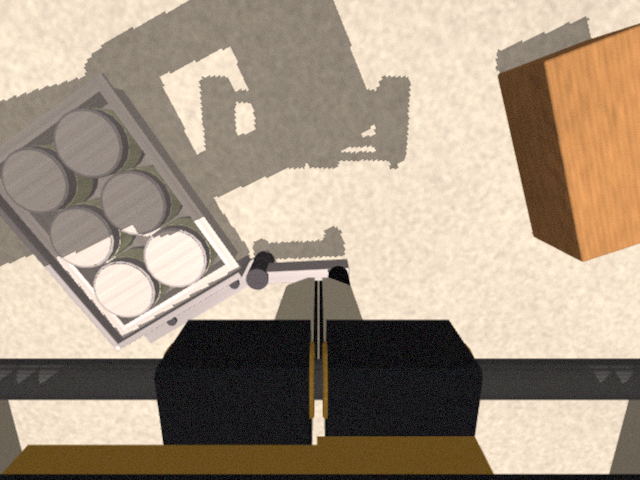

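View pics/t15.png

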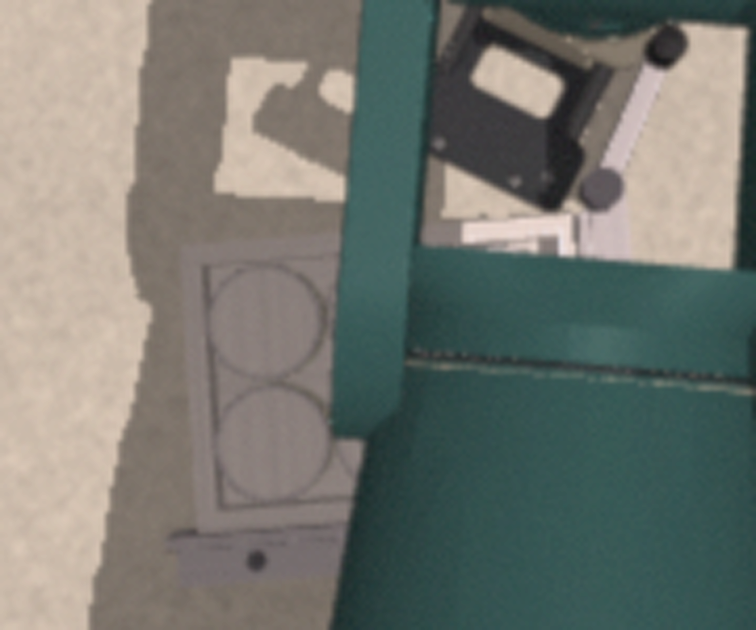

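Call:
step_arm --moves '[{"delta_rot":[0,0,0],"offset":[-20,4,0],"grip":-1},{"delta_rot":[0,0,0],"offset":[-34,7,0],"grip":-1},{"delta_rot":[0,0,0],"offset":[-30,6,0],"grip":-1},{"delta_rot":[0,0,0],"offset":[0,0,10],"grip":-1},{"delta_rot":[0,0,0],"offset":[0,0,36],"grip":-1},{"delta_rot":[0,0,0],"offset":[0,0,36],"grip":-1},{"delta_rot":[0,0,0],"offset":[0,0,36],"grip":-1},{"delta_rot":[0,0,0],"offset":[0,0,22],"grip":-1}]'

```text
time: 22.93
tcp_pos: [0.5705, -0.097, 0.0566]
eef_rot: [-3.138, 0.001, 1.125]
contact_force: [1.0, -0.9, -0.5]
width: 0.0004
```

Call:
step_arm --moves '[{"delta_rot":[0,0,0],"offset":[0,0,0],"grip":-1}]'

```text
time: 23.02
tcp_pos: [0.5695, -0.0967, 0.0552]
eef_rot: [-3.134, 0.002, 1.125]
contact_force: [-0.7, 0.3, -0.8]
width: 0.0008
```

```bash
python3 -c "
from h import *
togo([.5713,-.0964,.060],1.112)
r=snap('wrist','w16')
"
```

```text
t 23.02 tcp [ 0.5695 -0.0967  0.0552] rot [-3.1344e+00  1.6000e-03  1.1247e+00] F [-0.65  0.28 -0.79] w 0.0008
drz 0.0127 offset [ 1.1  1.5 -4.8]
```

View pics/w16.png

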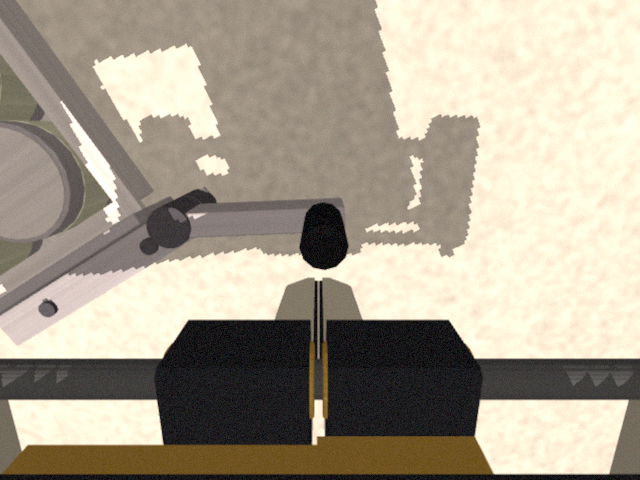

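Call:
step_arm --moves '[{"delta_rot":[0,0,0],"offset":[3,0,-3],"grip":-1},{"delta_rot":[0,0,0],"offset":[3,0,0],"grip":-1},{"delta_rot":[0,0,0],"offset":[3,0,0],"grip":-1},{"delta_rot":[0,0,0],"offset":[2,0,0],"grip":-1},{"delta_rot":[0,0,0],"offset":[2,0,0],"grip":-1},{"delta_rot":[0,0,0],"offset":[1,0,0],"grip":-1}]'

```text
time: 23.57
tcp_pos: [0.5784, -0.085, 0.0642]
eef_rot: [3.141, -0.0, 1.121]
contact_force: [0.2, 0.4, 0.7]
width: 0.0003
```

Call:
step_arm --moves '[{"delta_rot":[0,0,-0.06],"offset":[4.3,0.9,0],"grip":-1},{"delta_rot":[0,0,-0.06],"offset":[4.3,0.9,0],"grip":-1},{"delta_rot":[0,0,-0.06],"offset":[4.3,0.9,0],"grip":-1},{"delta_rot":[0,0,-0.06],"offset":[4.3,0.9,0],"grip":-1},{"delta_rot":[0,0,-0.06],"offset":[4.3,0.9,0],"grip":-1},{"delta_rot":[0,0,-0.06],"offset":[4.3,0.9,0],"grip":-1},{"delta_rot":[0,0,-0.06],"offset":[4.3,0.9,0],"grip":-1},{"delta_rot":[0,0,-0.06],"offset":[4.3,0.9,0],"grip":-1}]'

```text
time: 24.23
tcp_pos: [0.5933, -0.0539, 0.0639]
eef_rot: [3.141, 0.0, 1.604]
contact_force: [-0.1, -2.0, 1.0]
width: 0.0003
```

```bash
cat >> h.py <<'E'
PV=np.array([.5220,-.0363])
def kp():
    s=arm.read_state();y=s["eef_rot"][2];t=np.array([np.cos(y),np.sin(y)]);u=np.array([np.sin(y),-np.cos(y)])
    d=s["tcp_pos"][:2]-PV;print("theta_w",y-np.pi/2,"keeper",y-np.pi/2-YS,"radial",d@u,"tang",d@t,"F t,u",s["contact_force"][:2]@t,s["contact_force"][:2]@u,s["contact_force"][2],"z",s["tcp_pos"][2])
E
python3 -c "
from h import *
kp()
r=snap('wrist','w17')
"
```

```text
theta_w 0.03288477439632276 keeper -0.06211522560367724 radial 0.07072924666382109 tang -0.019930740824224802 F t,u -1.9810574524425328 -0.21302176390574537 1.0450331873804488 z 0.06386445834390478
```

View pics/w17.png

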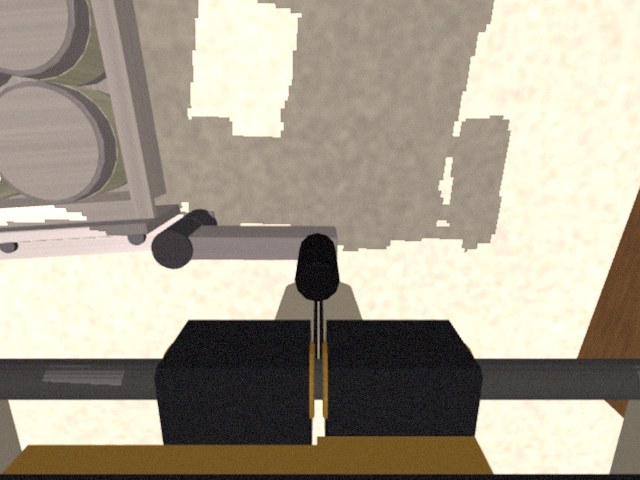

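Call:
step_arm --moves '[{"delta_rot":[0,0,-0.06],"offset":[4.3,0.9,0],"grip":-1},{"delta_rot":[0,0,-0.06],"offset":[4.3,0.9,0],"grip":-1},{"delta_rot":[0,0,-0.06],"offset":[4.3,0.9,0],"grip":-1},{"delta_rot":[0,0,-0.06],"offset":[4.3,0.9,0],"grip":-1},{"delta_rot":[0,0,-0.06],"offset":[4.3,0.9,0],"grip":-1},{"delta_rot":[0,0,-0.06],"offset":[4.3,0.9,0],"grip":-1},{"delta_rot":[0,0,-0.06],"offset":[4.3,0.9,0],"grip":-1},{"delta_rot":[0,0,-0.06],"offset":[4.3,0.9,0],"grip":-1}]'

```text
time: 24.95
tcp_pos: [0.5922, -0.0191, 0.0639]
eef_rot: [3.141, 0.0, 2.082]
contact_force: [1.9, -1.1, 0.2]
width: 0.0005
```

Call:
step_arm --moves '[{"delta_rot":[0,0,-0.06],"offset":[4.3,0.9,0],"grip":-1},{"delta_rot":[0,0,-0.06],"offset":[4.3,0.9,0],"grip":-1},{"delta_rot":[0,0,-0.06],"offset":[4.3,0.9,0],"grip":-1},{"delta_rot":[0,0,-0.06],"offset":[4.3,0.9,0],"grip":-1},{"delta_rot":[0,0,-0.06],"offset":[4.3,0.9,0],"grip":-1},{"delta_rot":[0,0,-0.06],"offset":[4.3,0.9,0],"grip":-1},{"delta_rot":[0,0,-0.06],"offset":[4.3,0.9,0],"grip":-1},{"delta_rot":[0,0,-0.06],"offset":[4.3,0.9,0],"grip":-1}]'

```text
time: 25.62
tcp_pos: [0.5751, 0.0114, 0.0639]
eef_rot: [3.141, 0.001, 2.562]
contact_force: [1.8, 1.0, 0.8]
width: 0.0005
```

```bash
python3 -c "
from h import *
kp()
r=snap('wrist','w18')
"
```

```text
theta_w 0.9914916513884293 keeper 0.8964916513884293 radial 0.0689702400517913 tang -0.018305163069641174 F t,u -0.9386604664044345 1.8000540727303131 0.8100445707167646 z 0.06389825767874215
```

View pics/w18.png

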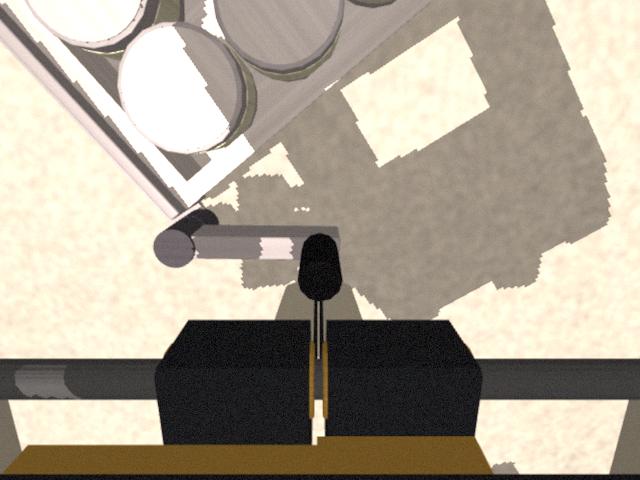

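Arm is following perpendicular. Continue, slowing near the stop.

Call:
step_arm --moves '[{"delta_rot":[0,0,-0.06],"offset":[4.3,1,0],"grip":-1},{"delta_rot":[0,0,-0.06],"offset":[4.3,1,0],"grip":-1},{"delta_rot":[0,0,-0.06],"offset":[4.3,1,0],"grip":-1},{"delta_rot":[0,0,-0.06],"offset":[4.3,1,0],"grip":-1},{"delta_rot":[0,0,-0.06],"offset":[4.3,1,0],"grip":-1},{"delta_rot":[0,0,-0.06],"offset":[4.3,1,0],"grip":-1},{"delta_rot":[0,0,-0.06],"offset":[4.3,1,0],"grip":-1},{"delta_rot":[0,0,-0.06],"offset":[4.3,1,0],"grip":-1}]'

```text
time: 26.33
tcp_pos: [0.5461, 0.031, 0.0639]
eef_rot: [3.141, 0.001, 3.041]
contact_force: [1.5, 0.1, 0.1]
width: 0.0004
```

Call:
step_arm --moves '[{"delta_rot":[0,0,-0.04],"offset":[2.8,0.6,0],"grip":-1},{"delta_rot":[0,0,-0.03],"offset":[2.1,0.5,0],"grip":-1},{"delta_rot":[0,0,-0.02],"offset":[1.4,0.3,0],"grip":-1},{"delta_rot":[0,0,-0.02],"offset":[1.4,0.3,0],"grip":-1}]'

```text
time: 26.67
tcp_pos: [0.5385, 0.0331, 0.0638]
eef_rot: [3.141, 0.0, -3.133]
contact_force: [2.2, 1.3, 0.9]
width: 0.0008
```

```bash
python3 -c "
from h import *
kp()
r=snap('wrist','w19')
"
```

```text
theta_w -4.703824065005277 keeper -4.7988240650052765 radial 0.06926700055786425 tang -0.01706599428408417 F t,u -2.1677335641656574 1.307390058997429 0.854288632553223 z 0.06380447737374506
```

View pics/w19.png

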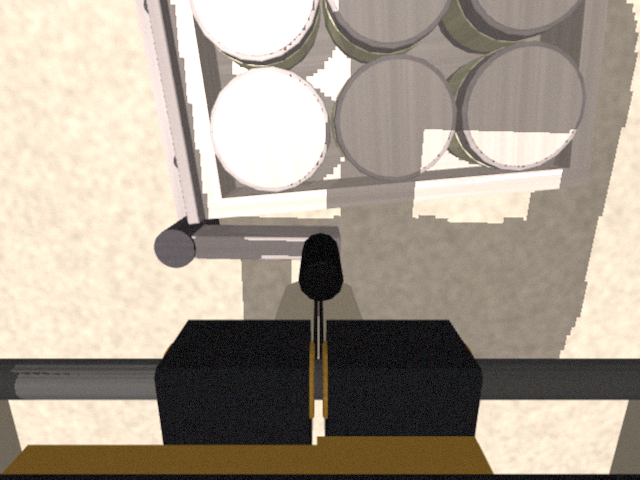

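Call:
step_arm --moves '[{"delta_rot":[0,0,-0.02],"offset":[1.4,0.3,0],"grip":-1},{"delta_rot":[0,0,-0.02],"offset":[1.4,0.3,0],"grip":-1},{"delta_rot":[0,0,-0.015],"offset":[1,0.2,0],"grip":-1},{"delta_rot":[0,0,-0.01],"offset":[0.7,0.2,0],"grip":-1}]'

```text
time: 27.05
tcp_pos: [0.5338, 0.0339, 0.0637]
eef_rot: [-3.142, 0.0, -3.066]
contact_force: [0.5, 0.4, 0.2]
width: 0.0004
```

Call:
step_arm --moves '[{"delta_rot":[0,0,-0.01],"offset":[0.7,0.2,0],"grip":-1},{"delta_rot":[0,0,-0.01],"offset":[0.7,0,0],"grip":-1},{"delta_rot":[0,0,0],"offset":[0.5,0,0],"grip":-1}]'

```text
time: 27.3
tcp_pos: [0.5319, 0.034, 0.0636]
eef_rot: [3.142, -0.0, -3.047]
contact_force: [1.5, 1.7, -0.1]
width: 0.0006
```

```bash
python3 -c "
from h import *
kp()
r=snap('wrist','w20')
"
```

```text
theta_w -4.6174302718220614 keeper -4.712430271822061 radial 0.06905572607427443 tang -0.016484113584809106 F t,u -1.6889241213073403 1.5191218250209986 -0.12232795057775514 z 0.06360959175480496
```

View pics/w20.png

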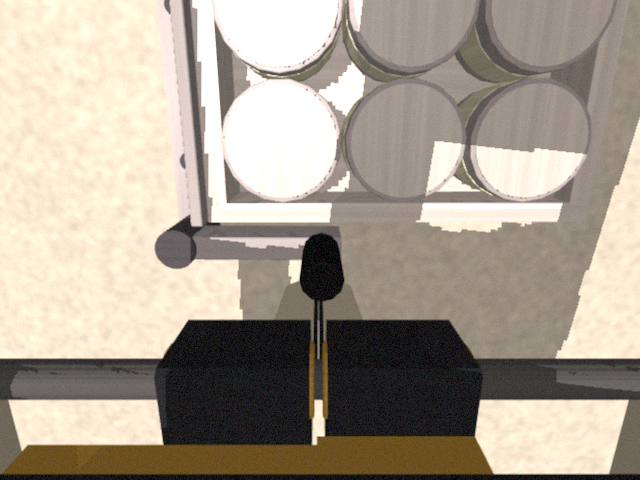

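Nearly shut and parallel; push on gently until the stop is felt.

Call:
step_arm --moves '[{"delta_rot":[0,0,0],"offset":[0.5,0,0],"grip":-1},{"delta_rot":[0,0,0],"offset":[0.5,0,0],"grip":-1},{"delta_rot":[0,0,0],"offset":[0.5,0,0],"grip":-1}]'

```text
time: 27.6
tcp_pos: [0.5311, 0.0339, 0.0638]
eef_rot: [3.142, 0.002, -3.048]
contact_force: [9.9, 2.7, -3.7]
width: 0.0005
```

Call:
step_arm --moves '[{"delta_rot":[0,0,0],"offset":[0.4,0,0],"grip":-1},{"delta_rot":[0,0,0],"offset":[0.4,0,0],"grip":-1},{"delta_rot":[0,0,0],"offset":[0.4,0,0],"grip":-1}]'

```text
time: 27.85
tcp_pos: [0.5308, 0.0339, 0.0639]
eef_rot: [3.142, 0.004, -3.048]
contact_force: [18.6, 4.6, -8.3]
width: 0.0005
```

Call:
step_arm --moves '[{"delta_rot":[0,0,0],"offset":[-2,0,0],"grip":-1},{"delta_rot":[0,0,0],"offset":[-6,0,0],"grip":-1},{"delta_rot":[0,0,0],"offset":[-14,0,0],"grip":-1},{"delta_rot":[0,0,0],"offset":[-14,0,-20],"grip":-1},{"delta_rot":[0,0,0],"offset":[0,0,-36],"grip":-1},{"delta_rot":[0,0,0],"offset":[0,0,-36],"grip":-1},{"delta_rot":[0,0,0],"offset":[0,0,-36],"grip":-1},{"delta_rot":[0,0,0],"offset":[0,0,-20],"grip":-1}]'

```text
time: 28.52
tcp_pos: [0.5658, 0.0371, 0.2159]
eef_rot: [-3.141, 0.003, -3.048]
contact_force: [-0.7, -0.3, 0.9]
width: 0.0002
```

Call:
step_arm --moves '[{"delta_rot":[0,0,0],"offset":[0,-20,-5],"grip":-1},{"delta_rot":[0,0,0],"offset":[0,-38,-5],"grip":-1},{"delta_rot":[0,0,0],"offset":[0,-38,-5],"grip":-1},{"delta_rot":[0,0,0],"offset":[0,-38,0],"grip":-1},{"delta_rot":[0,0,0],"offset":[0,-38,0],"grip":-1},{"delta_rot":[0,0,0],"offset":[0,-38,0],"grip":-1},{"delta_rot":[0,0,0],"offset":[0,-38,0],"grip":-1},{"delta_rot":[0,0,0],"offset":[0,-30,0],"grip":-1}]'

```text
time: 29.18
tcp_pos: [0.5911, -0.2424, 0.2263]
eef_rot: [-3.142, -0.001, -3.048]
contact_force: [0.7, 0.7, 0.9]
width: 0.0001
```

Call:
step_arm --moves '[{"delta_rot":[0,0,0],"offset":[0,0,0],"grip":-1},{"delta_rot":[0,0,0],"offset":[0,0,0],"grip":-1}]'

```text
time: 29.35
tcp_pos: [0.5911, -0.241, 0.2259]
eef_rot: [3.141, -0.001, -3.05]
contact_force: [0.2, 0.5, -0.1]
width: 0.0004
```

```bash
python3 -c "
from h import *
r=snap('top','t21',(210,225,390,375),4.4)
cv2.imwrite('pics/t21f.png',r['pixels'][:,:,::-1])
snap('side','s21',(280,190,450,360),3.5)
"
```

```text
(no output)
```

View pics/t21.png

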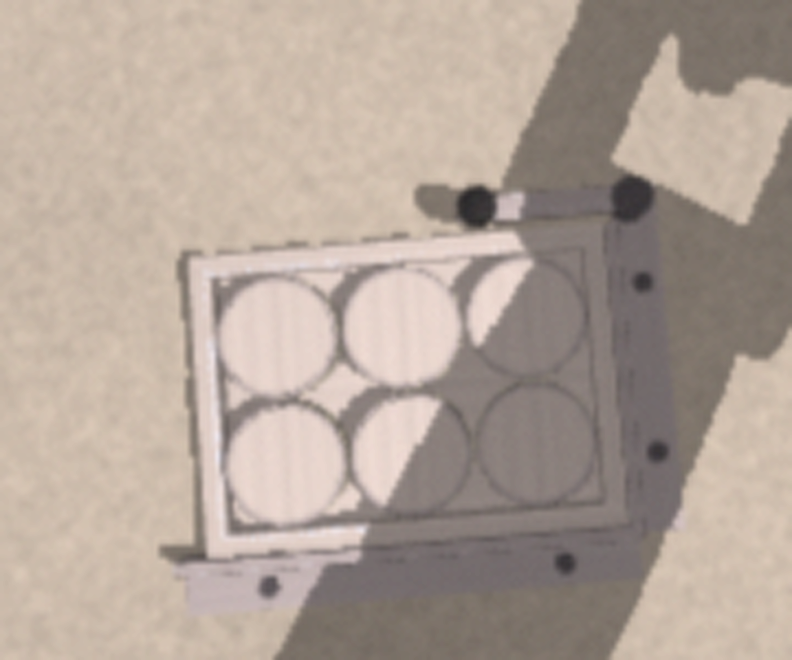

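View pics/s21.png

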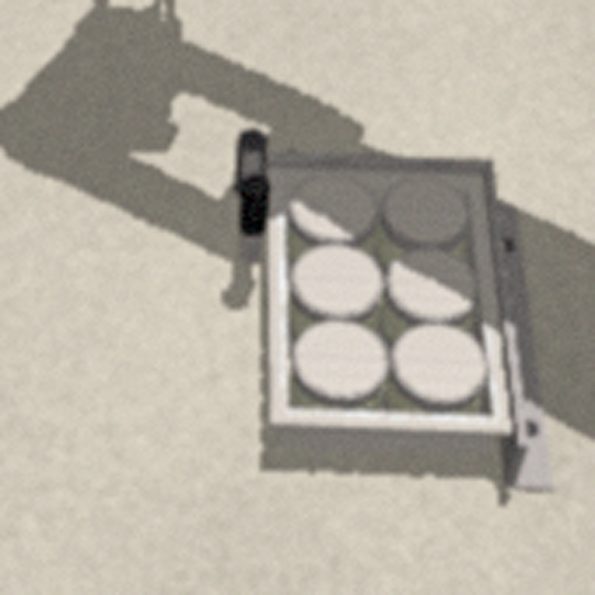

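View pics/t21f.png

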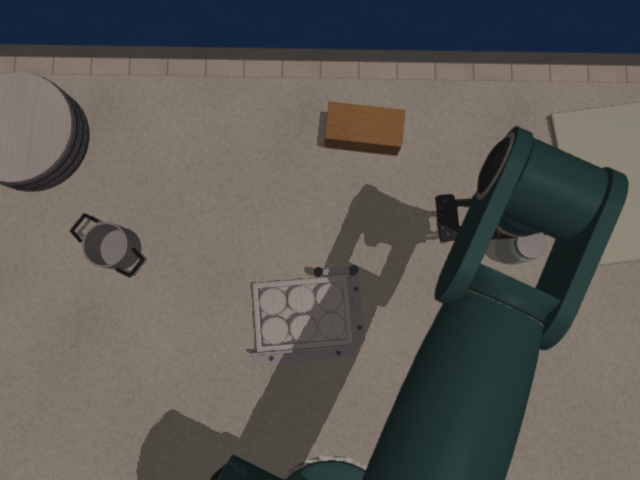

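```bash
python3 -c "
import cv2
im=cv2.imread('pics/t21f.png')[265:365,245:365];cv2.imwrite('pics/t21z.png',cv2.convertScaleAbs(cv2.resize(im,None,fx=6,fy=6,interpolation=cv2.INTER_LANCZOS4),alpha=2))"
```

```text
(no output)
```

View pics/t21z.png

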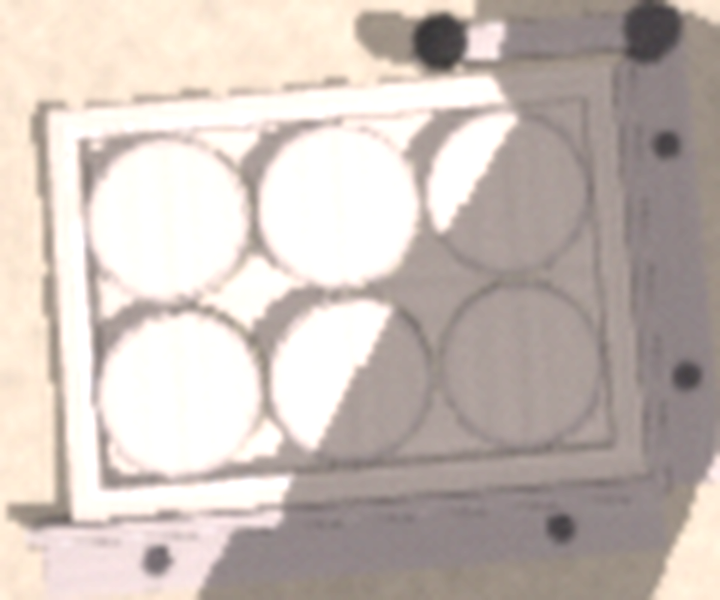

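Call:
step_arm --moves '[{"delta_rot":[0,0,0],"offset":[4,16,0],"grip":-1},{"delta_rot":[0,0,0],"offset":[9,32,0],"grip":-1},{"delta_rot":[0,0,0],"offset":[9,32,0],"grip":-1},{"delta_rot":[0,0,0],"offset":[9,32,0],"grip":-1},{"delta_rot":[0,0,0],"offset":[9,32,0],"grip":-1},{"delta_rot":[0,0,0],"offset":[9,32,0],"grip":-1},{"delta_rot":[0,0,0],"offset":[9,32,0],"grip":-1},{"delta_rot":[0,0,0],"offset":[9,32,0],"grip":-1}]'

```text
time: 30.12
tcp_pos: [0.5004, -0.0042, 0.2269]
eef_rot: [3.142, 0.001, -3.046]
contact_force: [-0.2, -0.8, 0.0]
width: 0.0004
```

Call:
step_arm --moves '[{"delta_rot":[0,0,0],"offset":[9,32,0],"grip":-1},{"delta_rot":[0,0,0],"offset":[9,32,0],"grip":-1},{"delta_rot":[0,0,0],"offset":[9,32,0],"grip":-1},{"delta_rot":[0,0,0],"offset":[9,30,0],"grip":-1},{"delta_rot":[0,0,0],"offset":[9,30,0],"grip":-1},{"delta_rot":[0,0,0],"offset":[5,16,0],"grip":-1},{"delta_rot":[0,0,0],"offset":[0,0,0],"grip":-1},{"delta_rot":[0,0,0],"offset":[0,0,0],"grip":-1}]'

```text
time: 30.78
tcp_pos: [0.4349, 0.1609, 0.2269]
eef_rot: [3.141, 0.001, -3.044]
contact_force: [0.2, 0.1, -1.1]
width: 0.0005
```

```bash
python3 -c "
from h import *
import pickle
r=snap('wrist','w22');pickle.dump(r,open('w22.pkl','wb'))
"
```

```text
(no output)
```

View pics/w22.png

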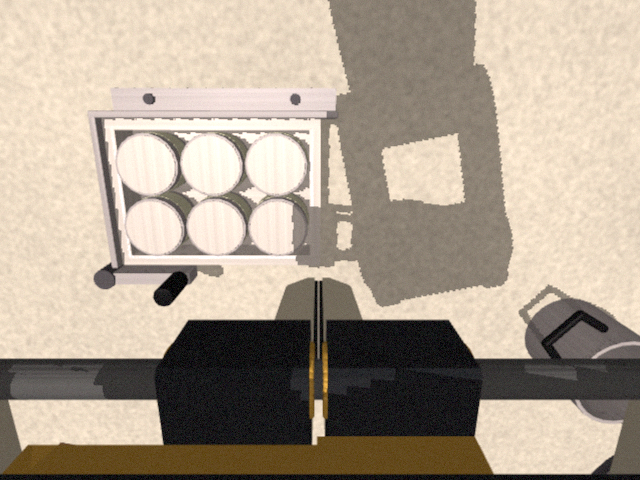

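```bash
python3 -c "
from h import *
import pickle
r=pickle.load(open('w22.pkl','rb'))
im=r['pixels'][80:305,85:345,::-1]
cv2.imwrite('pics/w22z.png',cv2.resize(im,None,fx=2.6,fy=2.6,interpolation=cv2.INTER_CUBIC))
im=r['pixels'][80:165,85:345,::-1]
cv2.imwrite('pics/w22y.png',cv2.resize(im,None,fx=3,fy=7,interpolation=cv2.INTER_CUBIC)[:600])
"
```

```text
(no output)
```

View pics/w22z.png

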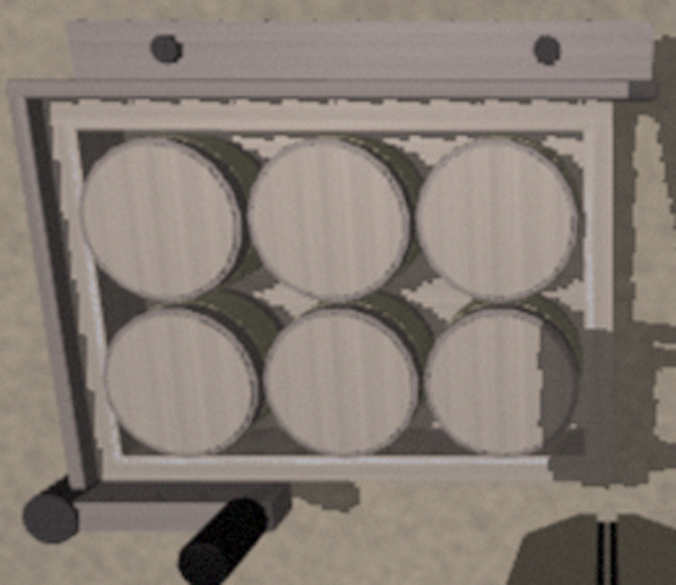

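View pics/w22y.png

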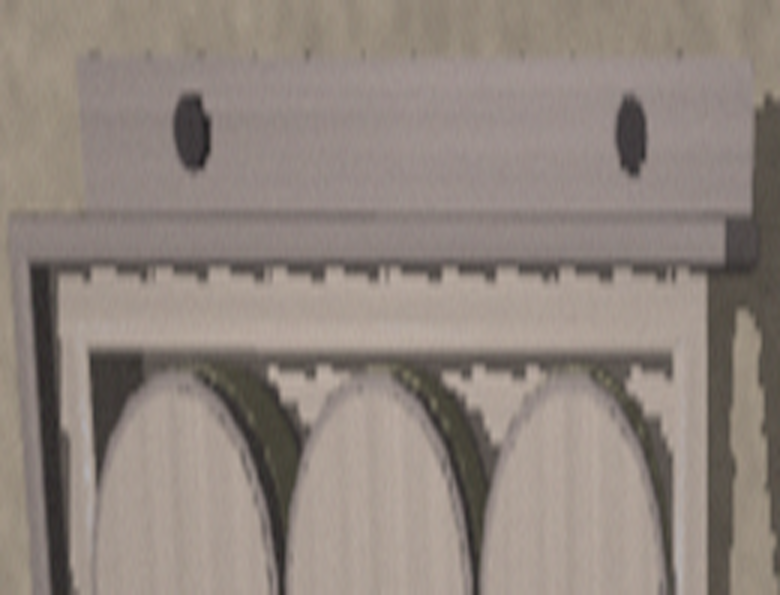

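```bash
python3 -c "
from h import *
import pickle
r=pickle.load(open('w22.pkl','rb'))
f=lambda u,v:(85+(u+.5)/2.6-.5,80+(v+.5)/2.6-.5)
L=[('fence end top in',657,97,.048),('corner in top',26,98,.048),('side fence end in',85,490,.048) ,('side fence end in',97,487,.048),('tray near+y',613,100,.038),('tray far+y',612,482,.038),('tray near-y',50,103,.038),('tray far-y',103,478,.038),('keeper knob top',205,562,.09),('pivot top',50,520,.052)]
C=np.array([.3724,-.0365])
for n,u,v,z in L:
  p=ray(r,f(u,v),z);print(n,np.round(p,4),np.round((RS.T@(p[:2]-C))*1000,1))
s=lambda n,a,b:None
"
```

```text
fence end top in [0.3501 0.1683 0.048 ] [ -2.8 206. ]
corner in top [ 0.3708 -0.0398  0.048 ] [-1.9 -3.1]
side fence end in [ 0.5089 -0.0268  0.048 ] [136.8  -3.3]
side fence end in [ 0.5072 -0.0223  0.048 ] [135.6   1.3]
tray near+y [0.3523 0.154  0.038 ] [ -2.  191.5]
tray far+y [0.4903 0.1674 0.038 ] [136.7 191.8]
tray near-y [ 0.372  -0.0373  0.038 ] [-0.4 -0.8]
tray far-y [ 0.5076 -0.025   0.038 ] [135.7  -1.3]
keeper knob top [0.5124 0.0335 0.09  ] [146.   56.4]
pivot top [ 0.5203 -0.0381  0.052 ] [147.1 -15.7]
```

```bash
python3 -c "
from cell import workorder
print(workorder.finish_job())"
```

```text
the job is handed in; nothing more can be done
None
```

The tray is home against both fences, the keeper is shut behind it, and the job was handed in at about 31 s of the 67 s allowed.

- **Moving the tray:** I hooked the far lip with both open fingers, dragged the tray back and squared it to the station. I then pushed its +y lip until it met the side fence, and hooked the far lip again to bring it onto the front fence. The last millimetres ran at about 5 mm/s. I stopped when the force rose, with peaks of about 27 N at the side fence and 20 N at the front.
- **Closing the keeper:** I swung it by the knob with the fingers shut, until its end stop was felt at about 19 N. The arm then backed away and touches nothing.

**Last checks (wrist, top and side pictures):**
- **Tray position:** The tray looks parallel to the front fence and against it. Its +y edge is 14.5 mm short of the fence's end, where 15 mm is expected.
- **Keeper:** It measures about 1.59 rad against its stop of 1.571, so it is shut within measuring error.
- **Tins and other objects:** All six tins are standing. The carton, shaker and pot look to be where they started.

**Where checks disagreed:**
- My first camera estimate of the station corner was 2–4 mm off from what the contacts showed. I used the contacts.
- In the top view a thin dark line shows between the side lip and the side fence. I take it to be shadow, because the contact force and the edge measurement both say the tray is flush.

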